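# Hang the nesting rings on the sensory shelf's hook

### The job

Hang the three maple rings on the leaning steel hook: the large one first, then the medium one with its collar down inside the large one's recess, then the small one nested in the medium one in the same way. Press each ring home along the hook before hanging the next, with a steady 10 N or so for about half a second, and never load the hook stand with more than 30 N. Leave the other things on the shelf where they are.

Things in the scene. Friction and masses are not known exactly. Their poses are not given: they have to be found in the camera images.
- hook: Steel hook's upturned end: a straight peg 16 mm thick, leaning 30 degrees from vertical away from the stand's post. Origin on its axis near the low end; z along the peg, tip at z = 69 mm (last 8 mm tapered); y level. Round it a black pad, 40 mm across, whose top (where the first ring lands) is anywhere 19 to 31 mm from the origin: not measured, find it by feel. It gives 1 mm per 5 N, 5 mm at most.
- stand: The dark wooden stand that carries the hook, fixed to the shelf top: foot 160 x 110 mm, 16 mm thick, reaching 25 mm in front of (-x) and 135 mm behind (+x) its origin, and a post 30 x 34 mm, 126 mm high, 80 to 110 mm behind it. Origin on the shelf top, straight below the hook's origin (which is 110 mm higher).
- ring_large_center (a point): Centre (half-way up) of the large maple ring, lying flat on the table: 62 mm across, 11 mm thick, 19 mm bore along z. Flat underneath; in the top (+z, up at the start) a recess 40 mm wide and 5 mm deep. About 40 g.
- ring_medium_center (a point): Centre (half-way up its full 15 mm) of the medium maple ring: body 53 mm across, 11 mm thick; below it a collar 37 mm across, 4 mm deep, lower edge tapered, that fits the large ring's recess; 19 mm bore along z; top recess 31 mm wide, 5 mm deep. Stands collar down: body 4 to 15 mm above the table. Nested, this point is 9 mm above the large one's centre along the peg. About 30 g.
- ring_small_center (a point): Centre (half-way up its full 15 mm) of the small maple ring: body 44 mm across, 11 mm thick; below it a collar 28 mm across, 4 mm deep, lower edge tapered, that fits the medium ring's recess; 19 mm bore along z; flat top. Stands collar down: body 4 to 15 mm above the table. Nested, this point is 11 mm above the medium one's centre along the peg. About 25 g.
- dome: Red dome, 72 mm across, 37 mm high; origin under its centre. Leave alone.
- cup: Maple cup with a glass marble in it, 62 mm across, 45 mm high; origin under its centre. Leave alone.
- ribbed_ball: White ceramic ribbed ball on a flat foot, 68 mm across and high; origin under its centre. Leave alone.
- bead_slider: Aluminium bead slider, base 50 x 170 mm (long along its y), 50 mm high; origin under its centre. Leave alone.
Mind the look-alikes: they are no part of the job. What is shaped like the part that bears ring_small_center but turquoise is not meant. Leave any blue look-alike of the part that bears ring_large_center alone.

How it is judged:
By the outcome, as a careful person would: the job done as asked, in the order asked, and still so for the second after the job is handed in, with the robot touching nothing.
It also fails if it takes over 72 s, if anything falls off the work surface, if the arm or the gripper's body presses on something with over 40 N, if the wrist force passes 120 N, or if a joint passes its speed limit or range.

### The arm

A 6-joint arm with a two-finger parallel gripper is mounted at the origin on the work surface. World frame = base frame: x ahead of the robot, y to its left, z up, the work surface at z = 0. Lengths are in m, angles in rad, forces in N, time in s.
With the tool pointing down it reaches from about 0.35 to 0.95 m from the base axis. Payload 17.4 kg.
Tool frame: the origin (TCP) lies at the very end of the fingers, on their centre line; the grasp point (between the pads) lies 19 mm behind it; z points along the fingers, y is the line along which they close (so a half turn about z gives the same grasp; the last joint's range is limited). The gripper opens to 93 mm and grips with 3 to 60 N. Pads are 15 mm wide; open, the fingers measure 128 mm over their backs; the gripper's body (75 mm by 188 mm) begins 65 mm behind the grasp point.
Start: joints at [-0.038, 0.116, 1.442, -0, 1.584, -0.038], TCP at [0.675, -0, 0.219] pointing down, gripper open.
Joint ranges: [-2.83, 2.83], [-0.83, 2.19], [0.07, 2.5], [-1.14, 4.28], [0.01, 3], [-2.97, 2.97]. Speed limits (rad/s): [1.89, 1.89, 2.22, 3.14, 3.14, 3.14].

### API

Orientations are given as a rotation vector (axis times angle).
In Python, from bench import r gives the robot as it stands.
- The arm moves only by the tool move_arm, never from a script. Its argument "rows" is a list of rows, each an object with "hand": the opening, from 0 (shut) to 1 (fully open); "slide": the shift along the tool's x, y, z in mm, a list of three; "rot": the turn, a rotation vector about the tool's x, y, z in rad, a list of three. In form: [{"hand": hand, "slide": [dx, dy, dz], "rot": [rx, ry, rz]}, ...]. A call has 1 to 5 rows; each row is the pose to reach, as a shift and turn from the pose commanded when the call began, along the tool's axes at that moment; what a row does not reach only later rows make up. A row lasts 1/12 s, in which the tool goes at most 41.7 mm and 7.16 degrees, less where a joint would pass 70% of its speed; a pose out of reach is approached as far as the arm can. A call with a gripper value outside its range is refused whole. The fingers move at their own pace and stop on an object; "force" is the grip in N (left out, the last holds). Time passes only in rows, so rows that repeat a pose let the fingers close. It gives the time, the measured TCP pose, the force, the opening and the grip force at its end, in the units of the state.
- r.observe(): the state, without advancing time (a new reading comes with each control period).
- r.camera(name): name is "scene" or "side" or "wrist"; returns a dict with "color" (400x640x3 uint8, red, green, blue), "camera_matrix" (3x3 intrinsics, pixels), "T" (4x4, takes a point from camera to world coordinates). Camera axes: x right, y down, z forward; pixel columns grow to the right and rows downward; lengths in m; the calibration is good to about 2 mm. A picture is of the moment at which its call begins. There is no depth.
- r.close_job(): hands the job in; it is judged then, once.
The state is a dict: "t": time; "joint_pos": joint angles; "qvel": joint speeds; "joint_efforts": joint torques, N m; "tool_pos": TCP position; "tcp_rot": TCP orientation; "contact_force": force on the tool from outside, world axes, zero at the start; "ft_torque": the same for the moment, N m; "grip_width": opening from 0.0 (shut) to 1.0 (fully open); "finger_force": force on a finger pad.
Only numpy, scipy, OpenCV 4.12 (cv2) and the standard library are available. Lean on these libraries where they do the work, as an engineer would, in place of code of your own. Each camera call takes 0.05 s, during which the arm holds its last target. There are 200 camera calls.

## Working session

There is one attempt and no reset: what is moved stays moved. The work goes in short steps, Python scripts to look and compute and a tool call to move; the robot and the scene stay as the last step left them, time stands still between calls to the robot, and variables do not carry over. Pictures are saved under pics/ and viewed, at most 10 in all, crops included, and the job is handed in when it is done.

Besides the shell and the picture viewer there is one more tool, called after "Call:" by a JSON object that holds its "api" and its "payload". move_arm: Moves the arm, as the interface text tells. Its arguments: {"type":"object","properties":{"rows":{"type":"array","items":{"type":"object","properties":{"hand":{"type":"number"},"slide":{"type":"array","items":{"type":"number"}},"rot":{"type":"array","items":{"type":"number"}}}}},"force":{"type":"number"}},"required":["rows"]}

```bash
mkdir -p pics; ls; python3 - <<'E'
from bench import r
import cv2,numpy as np
for n in ["scene","side"]:
    c=r.camera(n); cv2.imwrite(f"pics/{n}0.png",c["color"][:,:,::-1]); np.savez(f"pics/{n}0.npz",**c)
    print(n,c["camera_matrix"].tolist(),c["T"].round(4).tolist())
print(r.observe())
E
```

```text
pics
scene [[423.1946625139442, 0.0, 313.25559428268616], [0.0, 423.1946625139442, 194.64593416451368], [0.0, 0.0, 1.0]] [[0.4578, 0.7673, -0.4492, 1.0221], [0.889, -0.3868, 0.2452, -0.1889], [0.0144, -0.5116, -0.8591, 0.9174], [0.0, 0.0, 0.0, 1.0]]
side [[474.8094135245487, 0.0, 325.2507846824683], [0.0, 474.8094135245487, 206.4724063469545], [0.0, 0.0, 1.0]] [[0.8201, -0.2894, 0.4937, -0.0733], [-0.5721, -0.3945, 0.7191, -0.9132], [-0.0134, -0.8721, -0.4891, 0.7457], [0.0, 0.0, 0.0, 1.0]]
{'t': 0.1, 'joint_pos': array([-3.78227730e-02,  1.16420753e-01,  1.44218658e+00, -8.19220741e-06,
        1.58397368e+00, -3.78048376e-02]), 'qvel': array([ 0.00036239, -0.00168588, -0.0036972 ,  0.00138319,  0.0019506 ,
        0.00064578]), 'joint_efforts': array([ 3.09313356e-03, -7.22894382e+01, -6.23865938e+01,  7.81798759e-02,
        2.28431396e-02, -1.37065126e-04]), 'tool_pos': array([ 6.74826918e-01, -2.02314131e-05,  2.17998019e-01]), 'tcp_rot': array([-2.22095280e+00, -2.22091274e+00,  1.06469550e-03]), 'contact_force': array([ 0.56334889, -0.05284687,  0.18201573]), 'ft_torque': array([0.03815675, 0.01382102, 0.00080329]), 'finger_force': 0.0, 'grip_width': 1.0019936358198367}
```

View pics/scene0.png

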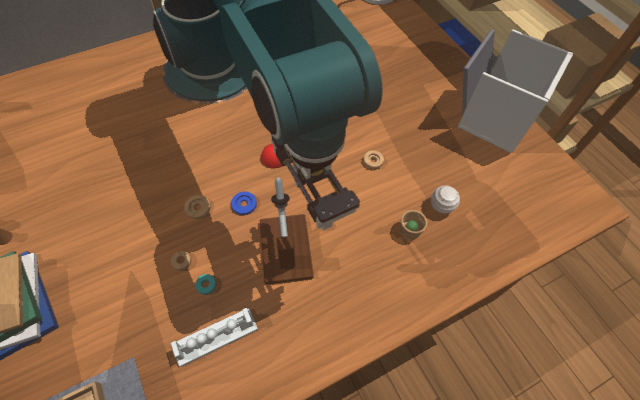

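View pics/side0.png

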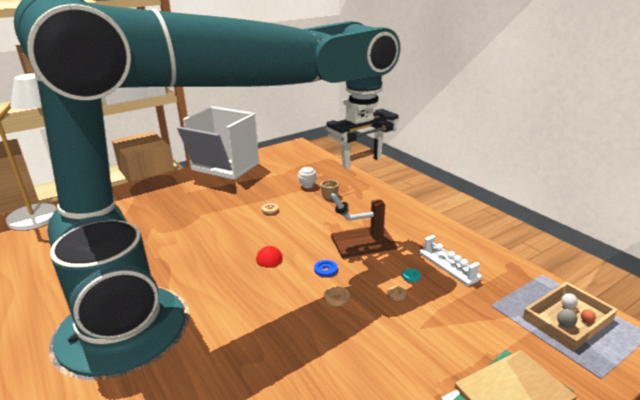

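The scene view shows the large ring near (197,207), the medium near (373,159), the small near (180,260) and the hook tip near (279,180). In the side view they are near (337,296), (270,209), (397,294) and (335,197). I'll enlarge these areas.

```bash
python3 - <<'E'
import cv2,numpy as np
a=cv2.imread("pics/scene0.png");b=cv2.imread("pics/side0.png")
def cr(i,x,y,w,h,s): return cv2.resize(i[y:y+h,x:x+w],None,fx=s,fy=s,interpolation=cv2.INTER_CUBIC)
# 400x300 tiles: scale 5 -> 80x60
t=[cr(a,160,180,80,60,5),cr(a,250,170,80,60,5),cr(b,310,260,80,60,5),cr(b,320,185,80,60,5)]
cv2.imwrite("pics/m1.png",np.vstack([np.hstack(t[:2]),np.hstack(t[2:])]))
t=[cr(a,340,130,80,60,5),cr(a,150,235,80,60,5),cr(b,230,180,80,60,5),cr(b,360,260,80,60,5)]
cv2.imwrite("pics/m2.png",np.vstack([np.hstack(t[:2]),np.hstack(t[2:])]))
E
```

```text
(no output)
```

View pics/m1.png

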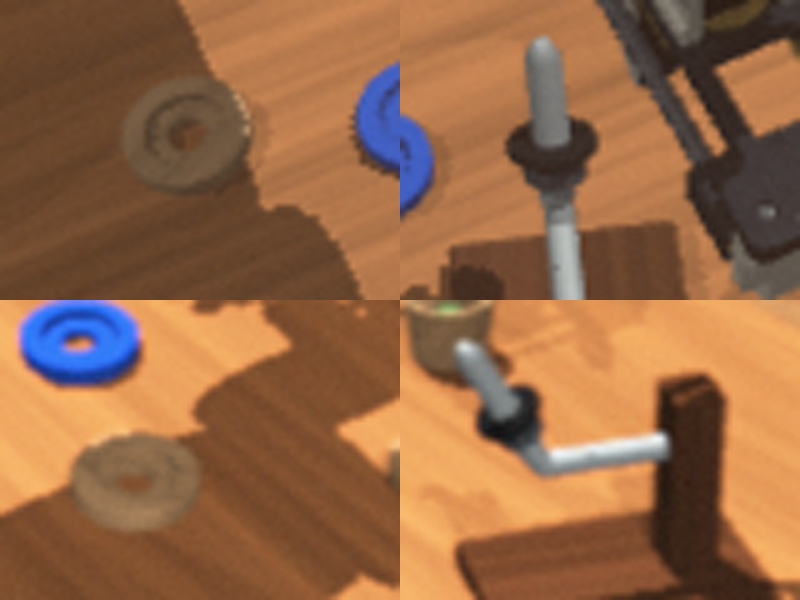

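View pics/m2.png

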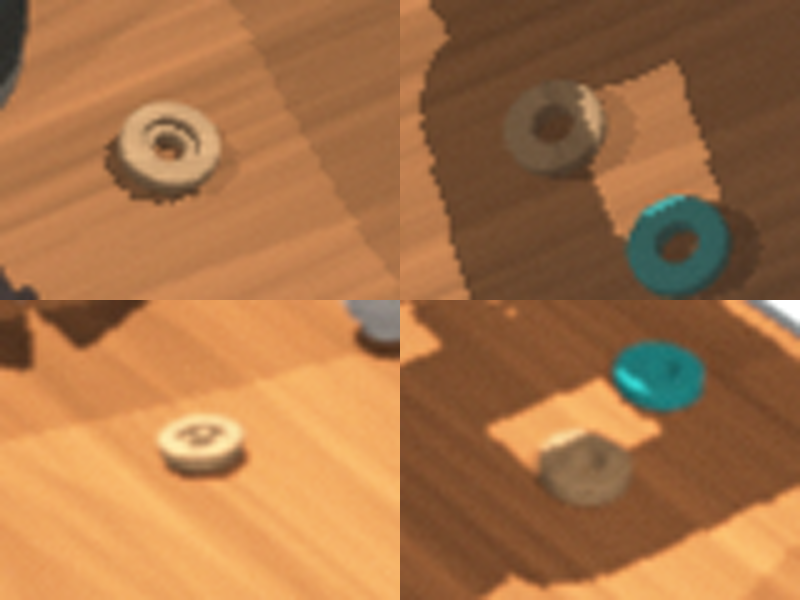

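Enlarged crops: large ring centre is at scene (197.4,206.8) and side (337.2,296.4). Medium is at (374,158.8) and (270.2,208.8), small at (180.8,260.6) and (397,293.6). Hook tip is at (278.2,178) and (332.8,194), pad at (280.2,198) and (341.6,207.4). The blue and turquoise look-alikes are clearly separate.

```bash
cat > h.py <<'E'
import cv2,numpy as np
from scipy.spatial.transform import Rotation as R
def ray(c,p):
    d=c["T"][:3,:3]@np.linalg.inv(c["camera_matrix"])@[p[0],p[1],1]; return c["T"][:3,3],d/np.linalg.norm(d)
def plane(c,p,z):
    o,d=ray(c,p); return o+d*(z-o[2])/d[2]
def tri(c1,p1,c2,p2):
    A=np.zeros((3,3));b=np.zeros(3);rs=[ray(c1,p1),ray(c2,p2)]
    for o,d in rs:
        M=np.eye(3)-np.outer(d,d);A+=M;b+=M@o
    x=np.linalg.solve(A,b); return x,max(np.linalg.norm(np.cross(x-o,d)) for o,d in rs)
def proj(c,X):
    T=np.linalg.inv(c["T"]);p=c["camera_matrix"]@(T[:3,:3]@X+T[:3,3]);return p[:2]/p[2]
E
python3 - <<'E'
from h import *
np.set_printoptions(precision=4,suppress=True)
s=dict(np.load("pics/scene0.npz"));d=dict(np.load("pics/side0.npz"))
for n,a,b,z in [("L",(197.4,206.8),(337.2,296.4),.0055),("M",(374,158.8),(270.2,208.8),.0085),("S",(180.8,260.6),(397,293.6),.009)]:
    print(n,plane(s,a,z),plane(d,b,z),tri(s,a,d,b))
t=tri(s,(278.2,179),d,(333.2,195));p=tri(s,(280.2,198),d,(341.6,207.4));print(t,p)
v=t[0]-p[0];print(v,np.degrees(np.arctan2(np.hypot(v[0],v[1]),v[2])),np.degrees(np.arctan2(-v[1],-v[0])))
q=[plane(s,u,.016) for u in [(260,218.6),(305.5,214.6),(264,283),(313,277)]]
for u in q:print(u)
for e in (q[2]-q[0],q[3]-q[1]):print(np.linalg.norm(e),np.degrees(np.arctan2(e[1],e[0])))
E
```

```text
L [ 0.4481 -0.1984  0.0055] [ 0.4463 -0.2009  0.0055] (array([ 0.4473, -0.1988,  0.0038]), np.float64(0.00043662713335320525))
M [0.5211 0.2642 0.0085] [0.522  0.2611 0.0085] (array([0.5221, 0.2632, 0.0084]), np.float64(0.0012052037427551187))
S [ 0.5667 -0.2787  0.009 ] [ 0.5653 -0.2794  0.009 ] (array([ 0.5662, -0.2787,  0.0081]), np.float64(8.139189563531132e-05))
(array([ 0.5627, -0.0235,  0.1668]), np.float64(0.0005755125534262277)) (array([ 0.5842, -0.0312,  0.1261]), np.float64(0.0006827462490338938))
[-0.0215  0.0078  0.0407] 29.359843731913216 -19.90170332118051
[ 0.5527 -0.0759  0.016 ]
[0.5921 0.0261 0.016 ]
[ 0.7032 -0.132   0.016 ]
[ 0.7398 -0.0295  0.016 ]
0.16060808281004443 -20.435762847545867
0.1578605129266109 -20.65040111103756
```

```bash
cat >> h.py <<'E'
YAW=np.radians(-20.5); SX=np.array([np.cos(YAW),np.sin(YAW),0]); SY=np.array([-np.sin(YAW),np.cos(YAW),0])
U=-.5*SX+np.array([0,0,np.sqrt(.75)])
def go(o,pos,z=(0,0,-1),y=SY):
    z=np.array(z,float);x=np.cross(y,z);x/=np.linalg.norm(x);Rt=np.c_[x,np.cross(z,x),z]
    Rc=R.from_rotvec(o["tcp_rot"]).as_matrix()
    print("slide",(Rc.T@(np.array(pos)-o["tool_pos"])*1000).round(1).tolist(),"rot",R.from_matrix(Rc.T@Rt).as_rotvec().round(3).tolist())
E
python3 - <<'E'
from h import *
from bench import r
np.set_printoptions(precision=4,suppress=True)
s=dict(np.load("pics/scene0.npz"))
print("blue",plane(s,(244,203),.0055),"turq",plane(s,(205.8,284.2),.009),"stand SY",SY)
o=r.observe(); go(o,(.447,-.199,.12))
E
```

```text
blue [ 0.4896 -0.0925  0.0055] turq [ 0.645  -0.2472  0.009 ] stand SY [0.3502 0.9367 0.    ]
slide [-199.0, -227.7, 98.2] rot [-0.001, -0.001, -1.213]
```

Call:
{"api": "move_arm", "payload": {"rows": [{"hand": 1,"slide": [-100,-114,0],"rot": [0,0,-0.6]},{"hand": 1,"slide": [-100,-114,0],"rot": [0,0,-0.6]},{"hand": 1,"slide": [-100,-114,0],"rot": [0,0,-0.6]},{"hand": 1,"slide": [-100,-114,0],"rot": [0,0,-0.6]},{"hand": 1,"slide": [-100,-114,0],"rot": [0,0,-0.6]}], "force": 30}}

```text
t: 0.52
tool_pos: [0.5582, -0.1026, 0.219]
tcp_rot: [1.46, 2.781, -0.001]
contact_force: [-0.3, -0.6, 0.7]
grip_width: 1.0
finger_force: 0.0
```

```bash
python3 - <<'E'
from h import *
from bench import r
o=r.observe(); print(o["tool_pos"],o["t"]);go(o,(.447,-.199,.12))
E
```

```text
[ 0.5581716  -0.10255257  0.21900277] 0.5167
slide [-16.1, -146.2, 99.1] rot [-0.001, 0.001, -0.609]
```

Call:
{"api": "move_arm", "payload": {"rows": [{"hand": 1,"slide": [-16,-146,99],"rot": [0,0,-0.61]},{"hand": 1,"slide": [-16,-146,99],"rot": [0,0,-0.61]},{"hand": 1,"slide": [-16,-146,99],"rot": [0,0,-0.61]},{"hand": 1,"slide": [-16,-146,99],"rot": [0,0,-0.61]},{"hand": 1,"slide": [-16,-146,99],"rot": [0,0,-0.61]}]}}

```text
t: 0.93
tool_pos: [0.4456, -0.1969, 0.1159]
tcp_rot: [-0.556, -3.088, -0.001]
contact_force: [-0.4, 0.2, -0.8]
grip_width: 0.999
finger_force: 0.0
```

```bash
python3 - <<'E'
from h import *
from bench import r
c=r.camera("wrist");cv2.imwrite("pics/w1.png",c["color"][:,:,::-1]);np.savez("pics/w1.npz",**c)
o=r.observe(); print(o["tool_pos"],o["t"],c["T"].round(3).tolist(),proj(c,np.array([.447,-.199,.011])),proj(c,o["tool_pos"]));go(o,(.447,-.199,.002))
E
```

```text
[ 0.44596384 -0.19700562  0.11626485] 0.9833 [[0.349, 0.904, 0.249, 0.377], [0.937, -0.336, -0.093, -0.171], [-0.0, 0.265, -0.964, 0.283], [0.0, 0.0, 0.0, 1.0]] [321.72682422 201.91774438] [323.20177272 244.89567463]
slide [-2.1, -1.5, 114.3] rot [-0.0, -0.004, 0.01]
```

View pics/w1.png

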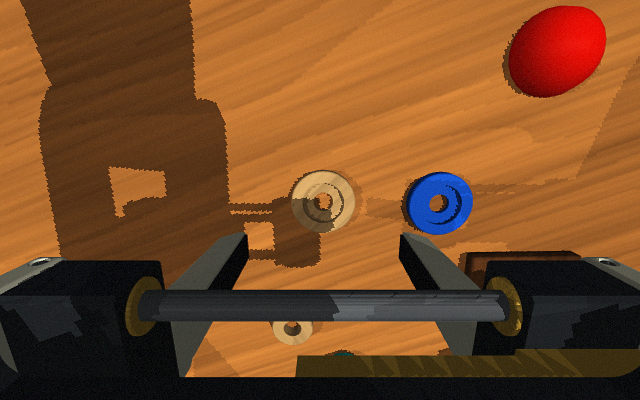

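The wrist view shows the large ring's top centred at (323,202), against (322,202) predicted. The blue ring is well clear, so I'll descend.

Call:
{"api": "move_arm", "payload": {"rows": [{"hand": 1,"slide": [-2,-1,40],"rot": [0,0,0.01]},{"hand": 1,"slide": [-2,-1,80],"rot": [0,0,0.01]},{"hand": 1,"slide": [-2,-1,105],"rot": [0,0,0.01]},{"hand": 1,"slide": [-2,-1,113],"rot": [0,0,0.01]},{"hand": 1,"slide": [-2,-1,113],"rot": [0,0,0.01]}]}}

```text
t: 1.4
tool_pos: [0.4505, -0.1966, 0.0052]
tcp_rot: [-0.581, -3.084, -0.001]
contact_force: [0.5, 0.3, 0.4]
grip_width: 1.0
finger_force: 0.0
```

Call:
{"api": "move_arm", "payload": {"rows": [{"hand": 0.4,"slide": [0,0,0],"rot": [0,0,0]},{"hand": 0.4,"slide": [0,0,0],"rot": [0,0,0]},{"hand": 0.4,"slide": [0,0,0],"rot": [0,0,0]},{"hand": 0.4,"slide": [0,0,0],"rot": [0,0,0]},{"hand": 0.4,"slide": [0,0,0],"rot": [0,0,0]}], "force": 35}}

```text
t: 1.82
tool_pos: [0.4515, -0.1975, 0.0076]
tcp_rot: [0.579, 3.086, -0.001]
contact_force: [-0.1, -0.0, -1.0]
grip_width: 0.694
finger_force: 0.1
```

```bash
python3 - <<'E'
from h import *
from bench import r
o=r.observe(); print(o)
E
```

```text
{'t': 1.8167, 'joint_pos': array([-4.64112084e-01, -1.45138404e-01,  2.05399527e+00, -8.17203578e-06,
        1.23130465e+00, -1.66398833e+00]), 'qvel': array([ 6.50612084e-05,  3.64391918e-03,  4.05409613e-03, -5.88433585e-04,
       -6.81724625e-04, -2.00685458e-03]), 'joint_efforts': array([ 2.14938512e-01, -4.36726248e+01, -5.60219944e+01,  9.02656652e-02,
        9.68689146e-02,  1.04019619e-02]), 'tool_pos': array([ 0.45149501, -0.19749582,  0.00758977]), 'tcp_rot': array([ 5.79048077e-01,  3.08636960e+00, -6.29703961e-04]), 'contact_force': array([-0.14010362, -0.04127117, -1.00451966]), 'ft_torque': array([ 0.04984913, -0.06944657,  0.02704162]), 'finger_force': 0.14999033912317827, 'grip_width': 0.694091602162065}
```

Call:
{"api": "move_arm", "payload": {"rows": [{"hand": 0.85,"slide": [0,0,0],"rot": [0,0,0]},{"hand": 0.85,"slide": [0,0,0],"rot": [0,0,0]},{"hand": 0.85,"slide": [3.7,-3,4.5],"rot": [0,0,0]},{"hand": 0.85,"slide": [3.7,-3,4.5],"rot": [0,0,0]},{"hand": 0.4,"slide": [3.7,-3,4.5],"rot": [0,0,0]}]}}

```text
t: 2.23
tool_pos: [0.446, -0.1987, 0.0017]
tcp_rot: [-0.58, -3.087, -0.0]
contact_force: [0.7, -0.3, -0.4]
grip_width: 0.815
finger_force: 0.0
```

Call:
{"api": "move_arm", "payload": {"rows": [{"hand": 0.4,"slide": [0,0,0],"rot": [0,0,0]},{"hand": 0.4,"slide": [0,0,0],"rot": [0,0,0]},{"hand": 0.4,"slide": [0,0,0],"rot": [0,0,0]},{"hand": 0.4,"slide": [0,0,0],"rot": [0,0,0]},{"hand": 0.4,"slide": [0,0,0],"rot": [0,0,0]}], "force": 35}}

```text
t: 2.65
tool_pos: [0.4466, -0.1988, 0.0022]
tcp_rot: [0.579, 3.088, -0.0]
contact_force: [0.6, -0.1, 0.2]
grip_width: 0.659
finger_force: 35.0
```

```bash
python3 - <<'E'
from h import *
from bench import r
o=r.observe(); print(o["tool_pos"],o["finger_force"],o["grip_width"])
# hook origin estimate
H=np.array([.594,-.0345,.110]); 
for sft in (120,): go(o,H+U*sft/1000,-U)
E
```

```text
[ 0.44657833 -0.19875     0.00219985] 35.000172934960574 0.6590590850775957
slide [-17.9, 205.7, -211.7] rot [-0.003, -0.523, -0.013]
```

Call:
{"api": "move_arm", "payload": {"rows": [{"hand": 0.4,"slide": [0,0,-40],"rot": [0,0,0]},{"hand": 0.4,"slide": [0,0,-80],"rot": [0,0,0]},{"hand": 0.4,"slide": [0,0,-120],"rot": [0,0,0]},{"hand": 0.4,"slide": [0,0,-160],"rot": [0,0,0]},{"hand": 0.4,"slide": [0,30,-190],"rot": [0,-0.1,0]}]}}

```text
t: 3.07
tool_pos: [0.4577, -0.1739, 0.1947]
tcp_rot: [0.565, 2.991, -0.03]
contact_force: [2.3, -0.3, -0.5]
grip_width: 0.656
finger_force: 35.0
```

Call:
{"api": "move_arm", "payload": {"rows": [{"hand": 0.4,"slide": [0,35,-20],"rot": [0,-0.1,0]},{"hand": 0.4,"slide": [0,70,-20],"rot": [0,-0.2,0]},{"hand": 0.4,"slide": [0,105,-20],"rot": [0,-0.3,0]},{"hand": 0.4,"slide": [0,130,-20],"rot": [0,-0.4,-0.01]},{"hand": 0.4,"slide": [0,150,-20],"rot": [0,-0.42,-0.01]}]}}

```text
t: 3.48
tool_pos: [0.5091, -0.0284, 0.2115]
tcp_rot: [0.467, 2.579, -0.128]
contact_force: [-1.2, -0.8, -0.8]
grip_width: 0.659
finger_force: 35.0
```

Call:
{"api": "move_arm", "payload": {"rows": [{"hand": 0.4,"slide": [0,0,0],"rot": [0,0,0]},{"hand": 0.4,"slide": [0,0,0],"rot": [0,0,0]},{"hand": 0.4,"slide": [0,0,0],"rot": [0,0,0]}]}}

```text
t: 3.73
tool_pos: [0.5097, -0.031, 0.2117]
tcp_rot: [0.471, 2.586, -0.13]
contact_force: [0.0, 0.3, -0.3]
grip_width: 0.659
finger_force: 35.0
```

```bash
python3 - <<'E'
from h import *
from bench import r
o=r.observe(); print(o["tool_pos"],o["qvel"].round(3),o["finger_force"],o["grip_width"],o["contact_force"])
H=np.array([.594,-.0345,.110]); 
go(o,H+U*.100,-U)
E
```

```text
[ 0.50966837 -0.03102036  0.21168895] [-0.022  0.006 -0.003 -0.001 -0.     0.002] 34.99990401905961 0.6589016554246426 [ 0.02071266  0.29480936 -0.29222459]
slide [-18.7, 26.4, 28.0] rot [-0.004, -0.004, -0.001]
```

Call:
{"api": "move_arm", "payload": {"rows": [{"hand": 0.4,"slide": [-10,26,0],"rot": [0,0,0]},{"hand": 0.4,"slide": [-18.7,26.4,20],"rot": [-0.004,-0.004,0]},{"hand": 0.4,"slide": [-18.7,26.4,28],"rot": [-0.004,-0.004,0]},{"hand": 0.4,"slide": [-18.7,26.4,28],"rot": [-0.004,-0.004,0]},{"hand": 0.4,"slide": [-18.7,26.4,28],"rot": [-0.004,-0.004,0]}]}}

```text
t: 4.15
tool_pos: [0.5466, -0.0179, 0.1956]
tcp_rot: [0.472, 2.583, -0.127]
contact_force: [0.2, -0.0, -0.1]
grip_width: 0.659
finger_force: 35.0
```

```bash
python3 - <<'E'
from h import *
from bench import r
ims=[]
o=r.observe(); print(o["tool_pos"]);H=np.array([.594,-.0345,.110]);go(o,H+U*.100,-U)
for n,(w,h) in (("side",(120,90)),("scene",(120,90)),("wrist",(240,180))):
    c=r.camera(n);np.savez(f"pics/{n}2.npz",**c)
    p=proj(c,H+U*(.08 if n!="wrist" else .09));x,y=int(p[0]-w/2),int(p[1]-h/2);x=max(0,min(640-w,x));y=max(0,min(400-h,y))
    i=c["color"][y:y+h,x:x+w,::-1];ims.append(cv2.resize(i,(400,300),interpolation=cv2.INTER_CUBIC))
    print(n,x,y,400/w,"tip",(proj(c,H+U*.069)-[x,y])*400/w,"s30",(proj(c,H+U*.03)-[x,y])*400/w,"TCP",(proj(c,o["tool_pos"])-[x,y])*400/w)
c=r.camera("wrist")["color"][:,:,::-1]
ims.append(cv2.resize(c,(400,250)));ims[-1]=cv2.copyMakeBorder(ims[-1],0,50,0,0,0)
cv2.imwrite("pics/m3.png",np.vstack([np.hstack(ims[:2]),np.hstack(ims[2:])]))
E
```

```text
[ 0.54662247 -0.01793147  0.19562579]
slide [-0.6, 1.1, -0.8] rot [-0.002, -0.002, -0.003]
side 270 145 3.3333333333333335 tip [208.2274613  162.73500154] s30 [232.19174275 197.26921487] TCP [188.73977472 136.21723156]
scene 217 128 3.3333333333333335 tip [204.21462337 166.47540228] s30 [209.46771848 220.3025391 ] TCP [198.22018246 122.82666536]
wrist 204 147 1.6666666666666667 tip [200.11207235 131.9583269 ] s30 [200.01517606 104.99953698] TCP [197.32051531 158.96392204]
```

View pics/m3.png

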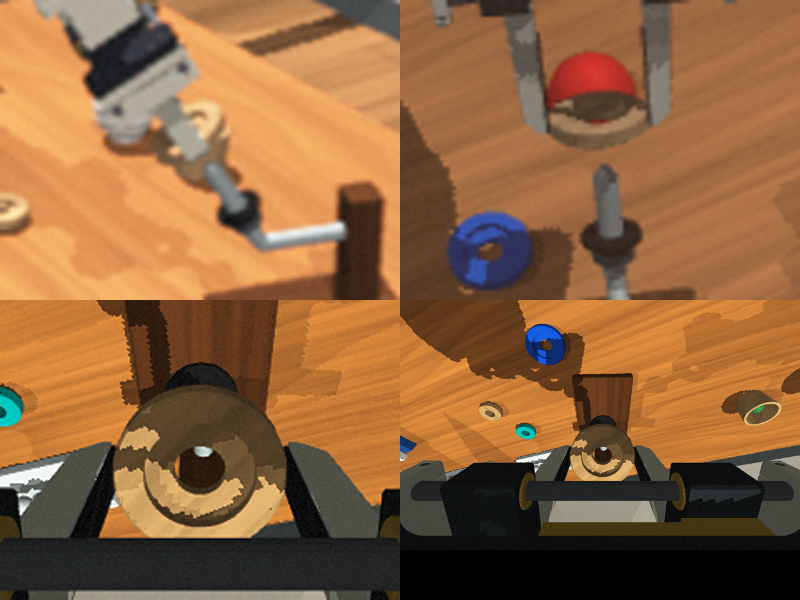

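The views show the ring level above the peg. The tip is at crop (204,166) in the scene tile, as predicted, and in line with the bore in the wrist tile. I'll descend gently by feel.

Call:
{"api": "move_arm", "payload": {"rows": [{"hand": 0.4,"slide": [-0.5,1,13],"rot": [0,0,0]},{"hand": 0.4,"slide": [-0.5,1,26],"rot": [0,0,0]},{"hand": 0.4,"slide": [-0.5,1,26],"rot": [0,0,0]}]}}

```text
t: 4.6
tool_pos: [0.5598, -0.0208, 0.1724]
tcp_rot: [0.469, 2.583, -0.126]
contact_force: [0.6, -0.9, -1.4]
grip_width: 0.659
finger_force: 35.0
```

Call:
{"api": "move_arm", "payload": {"rows": [{"hand": 0.4,"slide": [0,0,2],"rot": [0,0,0]},{"hand": 0.4,"slide": [0,0,4],"rot": [0,0,0]},{"hand": 0.4,"slide": [0,0,4],"rot": [0,0,0]}]}}

```text
t: 4.85
tool_pos: [0.562, -0.0212, 0.1712]
tcp_rot: [0.469, 2.58, -0.125]
contact_force: [0.8, 0.5, -0.2]
grip_width: 0.658
finger_force: 35.0
```

Call:
{"api": "move_arm", "payload": {"rows": [{"hand": 0.4,"slide": [0,0,2],"rot": [0,0,0]},{"hand": 0.4,"slide": [0,0,2],"rot": [0,0,0]}]}}

```text
t: 5.02
tool_pos: [0.563, -0.0216, 0.1692]
tcp_rot: [0.469, 2.581, -0.125]
contact_force: [0.4, -0.3, -0.7]
grip_width: 0.657
finger_force: 35.0
```

Call:
{"api": "move_arm", "payload": {"rows": [{"hand": 0.4,"slide": [0,0,2],"rot": [0,0,0]},{"hand": 0.4,"slide": [0,0,4],"rot": [0,0,0]},{"hand": 0.4,"slide": [0,0,4],"rot": [0,0,0]}]}}

```text
t: 5.27
tool_pos: [0.5647, -0.0224, 0.1651]
tcp_rot: [0.469, 2.582, -0.126]
contact_force: [-1.8, -1.0, 0.2]
grip_width: 0.657
finger_force: 35.0
```

Call:
{"api": "move_arm", "payload": {"rows": [{"hand": 0.4,"slide": [0,0,2],"rot": [0,0,0]},{"hand": 0.4,"slide": [0,0,4],"rot": [0,0,0]},{"hand": 0.4,"slide": [0,0,4],"rot": [0,0,0]}]}}

```text
t: 5.52
tool_pos: [0.5664, -0.0232, 0.1612]
tcp_rot: [0.469, 2.582, -0.126]
contact_force: [-2.5, -1.0, -3.0]
grip_width: 0.656
finger_force: 35.0
```

```bash
python3 - <<'E'
from h import *
from bench import r
o=r.observe();H=np.array([.594,-.0345,.110]);d=o["tool_pos"]-H
Rc=R.from_rotvec(o["tcp_rot"]).as_matrix();print(d@U*1e3, "force tool",Rc.T@o["contact_force"],"torque",Rc.T@o["ft_torque"]);go(o,H+U*.06,-U)
E
```

```text
59.2574154804874 force tool [ 3.21656765 -1.78514896  1.66473702] torque [0.39099953 0.76446192 0.05720367]
slide [-0.2, -1.0, -0.7] rot [-0.001, -0.001, -0.001]
```

Call:
{"api": "move_arm", "payload": {"rows": [{"hand": 0.4,"slide": [1,-0.7,0],"rot": [0,0,0]},{"hand": 0.4,"slide": [1,-0.7,0],"rot": [0,0,0]},{"hand": 0.4,"slide": [1,-0.7,3],"rot": [0,0,0]},{"hand": 0.4,"slide": [1,-0.7,6],"rot": [0,0,0]},{"hand": 0.4,"slide": [1,-0.7,6],"rot": [0,0,0]}]}}

```text
t: 5.93
tool_pos: [0.5685, -0.0245, 0.1557]
tcp_rot: [0.469, 2.581, -0.125]
contact_force: [-0.6, -0.4, -0.6]
grip_width: 0.658
finger_force: 35.0
```

```bash
cat >> h.py <<'E'
H=np.array([.594,-.0345,.110])
def st():
    from bench import r
    o=r.observe();d=o["tool_pos"]-H;Rc=R.from_rotvec(o["tcp_rot"]).as_matrix()
    print("t",round(o["t"],2),"s",(d@U*1e3).round(1),"F",(Rc.T@o["contact_force"]).round(1),"M",(Rc.T@o["ft_torque"]).round(2),"fin",round(o["finger_force"],1),round(o["grip_width"],3));return o
E
python3 -c "from h import *;st()"
```

```text
t 5.93 s 53.3 F [ 0.7 -0.6  0.3] M [-0.12  0.21  0.06] fin 35.0 0.658
```

Call:
{"api": "move_arm", "payload": {"rows": [{"hand": 0.4,"slide": [0.3,-0.2,6],"rot": [0,0,0]},{"hand": 0.4,"slide": [0.3,-0.2,12],"rot": [0,0,0]},{"hand": 0.4,"slide": [0.3,-0.2,17],"rot": [0,0,0]},{"hand": 0.4,"slide": [0.3,-0.2,17],"rot": [0,0,0]}]}}

```text
t: 6.27
tool_pos: [0.5761, -0.0277, 0.1399]
tcp_rot: [0.469, 2.583, -0.126]
contact_force: [0.1, -0.6, -0.9]
grip_width: 0.657
finger_force: 35.0
```

```bash
python3 -c "from h import *;st()"
```

```text
t 6.27 s 35.5 F [ 0.2 -0.5  1. ] M [-0.02  0.25  0.01] fin 35.0 0.657
```

Call:
{"api": "move_arm", "payload": {"rows": [{"hand": 0.4,"slide": [0,0,1.5],"rot": [0,0,0]},{"hand": 0.4,"slide": [0,0,3],"rot": [0,0,0]},{"hand": 0.4,"slide": [0,0,3],"rot": [0,0,0]}]}}

```text
t: 6.52
tool_pos: [0.5776, -0.028, 0.1387]
tcp_rot: [0.469, 2.581, -0.125]
contact_force: [-0.4, 0.9, -0.1]
grip_width: 0.66
finger_force: 35.0
```

```bash
python3 -c "from h import *;st()"
```

```text
t 6.52 s 33.7 F [ 0.6  0.7 -0.2] M [-0.08  0.29  0.01] fin 35.0 0.66
```

Call:
{"api": "move_arm", "payload": {"rows": [{"hand": 0.4,"slide": [0,0,1],"rot": [0,0,0]},{"hand": 0.4,"slide": [0,0,2],"rot": [0,0,0]},{"hand": 0.4,"slide": [0,0,2],"rot": [0,0,0]}]}}

```text
t: 6.77
tool_pos: [0.5785, -0.0284, 0.1371]
tcp_rot: [0.469, 2.581, -0.125]
contact_force: [0.3, 0.4, -0.5]
grip_width: 0.662
finger_force: 35.0
```

Call:
{"api": "move_arm", "payload": {"rows": [{"hand": 0.4,"slide": [0,0,1],"rot": [0,0,0]},{"hand": 0.4,"slide": [0,0,2],"rot": [0,0,0]},{"hand": 0.4,"slide": [0,0,2],"rot": [0,0,0]}]}}

```text
t: 7.02
tool_pos: [0.5794, -0.0288, 0.1352]
tcp_rot: [0.469, 2.581, -0.125]
contact_force: [0.6, -0.1, -0.3]
grip_width: 0.66
finger_force: 35.0
```

```bash
python3 -c "from h import *;st()"
```

```text
t 7.02 s 29.7 F [-0.4  0.1  0.6] M [-0.02  0.27  0.08] fin 35.0 0.66
```

Call:
{"api": "move_arm", "payload": {"rows": [{"hand": 0.4,"slide": [0,0,1],"rot": [0,0,0]},{"hand": 0.4,"slide": [0,0,2],"rot": [0,0,0]},{"hand": 0.4,"slide": [0,0,2],"rot": [0,0,0]}]}}

```text
t: 7.27
tool_pos: [0.5803, -0.0291, 0.1335]
tcp_rot: [0.469, 2.581, -0.125]
contact_force: [0.2, -0.4, -0.3]
grip_width: 0.659
finger_force: 35.0
```

Call:
{"api": "move_arm", "payload": {"rows": [{"hand": 0.4,"slide": [0,0,1],"rot": [0,0,0]},{"hand": 0.4,"slide": [0,0,2],"rot": [0,0,0]},{"hand": 0.4,"slide": [0,0,2],"rot": [0,0,0]}]}}

```text
t: 7.52
tool_pos: [0.5813, -0.0294, 0.1317]
tcp_rot: [0.469, 2.581, -0.125]
contact_force: [0.9, -0.6, 0.4]
grip_width: 0.66
finger_force: 35.0
```

```bash
python3 -c "from h import *;st()"
```

```text
t 7.52 s 25.7 F [-1.1 -0.2  0.2] M [-0.09  0.25  0.1 ] fin 35.0 0.66
```

Call:
{"api": "move_arm", "payload": {"rows": [{"hand": 0.4,"slide": [0,0,1],"rot": [0,0,0]},{"hand": 0.4,"slide": [0,0,2],"rot": [0,0,0]},{"hand": 0.4,"slide": [0,0,2],"rot": [0,0,0]}]}}

```text
t: 7.77
tool_pos: [0.5823, -0.0298, 0.1301]
tcp_rot: [0.469, 2.581, -0.125]
contact_force: [0.1, 0.6, -0.2]
grip_width: 0.662
finger_force: 35.0
```

Call:
{"api": "move_arm", "payload": {"rows": [{"hand": 0.4,"slide": [0,0,1],"rot": [0,0,0]},{"hand": 0.4,"slide": [0,0,1.5],"rot": [0,0,0]},{"hand": 0.4,"slide": [0,0,1.5],"rot": [0,0,0]}]}}

```text
t: 8.02
tool_pos: [0.5829, -0.03, 0.1291]
tcp_rot: [0.469, 2.581, -0.125]
contact_force: [-3.9, 1.1, 4.4]
grip_width: 0.664
finger_force: 35.0
```

```bash
python3 -c "from h import *;st()"
```

```text
t 8.02 s 22.5 F [ 1.3 -0.3 -5.8] M [-0.22  0.6   0.04] fin 35.0 0.664
```

Call:
{"api": "move_arm", "payload": {"rows": [{"hand": 0.4,"slide": [0,0,1],"rot": [0,0,0]},{"hand": 0.4,"slide": [0,0,1],"rot": [0,0,0]}]}}

```text
t: 8.18
tool_pos: [0.5834, -0.0301, 0.1284]
tcp_rot: [0.469, 2.581, -0.125]
contact_force: [-6.7, 2.2, 6.6]
grip_width: 0.657
finger_force: 35.0
```

```bash
python3 -c "from h import *;st()"
```

```text
t 8.18 s 21.7 F [ 2.8 -0.3 -9.3] M [-0.19  0.79  0.01] fin 35.0 0.657
```

Call:
{"api": "move_arm", "payload": {"rows": [{"hand": 0.4,"slide": [0.3,0,0.3],"rot": [0,0,0]},{"hand": 0.4,"slide": [0.3,0,0.3],"rot": [0,0,0]},{"hand": 0.4,"slide": [0.3,0,0.3],"rot": [0,0,0]},{"hand": 0.4,"slide": [0.3,0,0.3],"rot": [0,0,0]},{"hand": 0.4,"slide": [0.3,0,0.3],"rot": [0,0,0]}]}}

```text
t: 8.6
tool_pos: [0.5834, -0.0301, 0.1283]
tcp_rot: [0.469, 2.58, -0.125]
contact_force: [-6.5, 1.9, 8.0]
grip_width: 0.659
finger_force: 35.0
```

Call:
{"api": "move_arm", "payload": {"rows": [{"hand": 0.4,"slide": [0,0,0],"rot": [0,0,0]},{"hand": 0.4,"slide": [0,0,0],"rot": [0,0,0]},{"hand": 0.4,"slide": [0,0,0],"rot": [0,0,0]}]}}

```text
t: 8.85
tool_pos: [0.5835, -0.0301, 0.1284]
tcp_rot: [0.469, 2.58, -0.125]
contact_force: [-6.2, 1.3, 8.4]
grip_width: 0.662
finger_force: 35.0
```

```bash
python3 -c "from h import *;st()"
```

```text
t 8.85 s 21.6 F [  1.2  -0.9 -10.4] M [-0.16  0.66  0.05] fin 35.0 0.662
```

Call:
{"api": "move_arm", "payload": {"rows": [{"hand": 0.4,"slide": [0,0,-1.5],"rot": [0,0,0]},{"hand": 0.95,"slide": [0,0,-1.5],"rot": [0,0,0]},{"hand": 0.95,"slide": [0,0,-1.5],"rot": [0,0,0]},{"hand": 0.95,"slide": [0,0,-1.5],"rot": [0,0,0]},{"hand": 0.95,"slide": [0,0,-1.5],"rot": [0,0,0]}]}}

```text
t: 9.27
tool_pos: [0.5825, -0.0299, 0.1286]
tcp_rot: [0.469, 2.581, -0.125]
contact_force: [-0.5, -0.0, 0.3]
grip_width: 0.895
finger_force: 0.0
```

Call:
{"api": "move_arm", "payload": {"rows": [{"hand": 0.95,"slide": [0,0,-20],"rot": [0,0,0]},{"hand": 0.95,"slide": [0,0,-55],"rot": [0,0,0]},{"hand": 0.95,"slide": [0,0,-95],"rot": [0,0,0]},{"hand": 0.95,"slide": [0,0,-95],"rot": [0,0,0]},{"hand": 0.95,"slide": [0,0,-95],"rot": [0,0,0]}]}}

```text
t: 9.68
tool_pos: [0.5383, -0.0129, 0.2139]
tcp_rot: [0.468, 2.577, -0.124]
contact_force: [-0.7, 0.4, -0.9]
grip_width: 0.949
finger_force: 0.0
```

```bash
python3 - <<'E'
from h import *
from bench import r
o=st();print(o["tool_pos"]);go(o,(.5216,.263,.12))
c=r.camera("scene");np.savez("pics/scene3.npz",**c);d=r.camera("side");np.savez("pics/side3.npz",**d)
ims=[]
for k in (c,d):
    p=proj(k,H+U*.03);x,y=int(p[0])-40,int(p[1])-40
    ims.append(cv2.resize(k["color"][y:y+80,x:x+80,::-1],(400,400),interpolation=cv2.INTER_CUBIC))
cv2.imwrite("pics/m4.png",np.hstack(ims))
E
```

```text
t 9.68 s 119.8 F [1.2 0.2 0.4] M [-0.05  0.21  0.05] fin 0.0 0.949
[ 0.53828874 -0.01289017  0.21385441]
slide [144.7, 252.3, 24.9] rot [0.002, 0.528, -0.001]
```

View pics/m4.png

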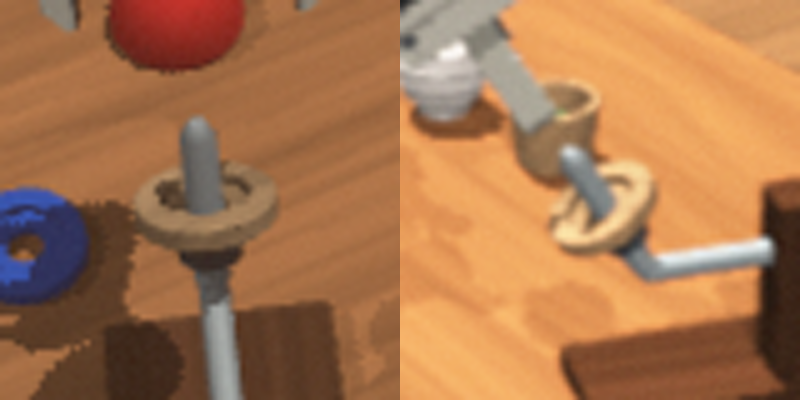

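The large ring sits flat on the pad: scene crop (207,205), side crop (605,205). Next is the medium ring.

Call:
{"api": "move_arm", "payload": {"rows": [{"hand": 0.95,"slide": [20,34,3],"rot": [0,0.1,0]},{"hand": 0.95,"slide": [40,68,6],"rot": [0,0.2,0]},{"hand": 0.95,"slide": [60,102,10],"rot": [0,0.3,0]},{"hand": 0.95,"slide": [80,136,13],"rot": [0,0.4,0]},{"hand": 0.95,"slide": [100,170,17],"rot": [0,0.5,0]}]}}

```text
t: 10.2
tool_pos: [0.5243, 0.1751, 0.1448]
tcp_rot: [0.558, 3.074, -0.007]
contact_force: [0.2, -0.1, 0.4]
grip_width: 0.949
finger_force: 0.0
```

Call:
{"api": "move_arm", "payload": {"rows": [{"hand": 0.95,"slide": [0,0,0],"rot": [0,0,0]},{"hand": 0.95,"slide": [0,0,0],"rot": [0,0,0]},{"hand": 0.95,"slide": [0,0,0],"rot": [0,0,0]}]}}

```text
t: 10.45
tool_pos: [0.5247, 0.1729, 0.1451]
tcp_rot: [0.557, 3.069, -0.008]
contact_force: [0.7, -0.2, 0.6]
grip_width: 0.949
finger_force: 0.0
```

```bash
python3 - <<'E'
from h import *
o=st();print(o["tool_pos"]);go(o,(.5216,.263,.12))
E
```

```text
t 10.45 s 99.2 F [-0.8  0.1 -0.6] M [-0.03 -0.03 -0.  ] fin 0.0 0.949
[0.52470925 0.17288844 0.14512882]
slide [35.2, 83.3, 24.2] rot [-0.001, 0.023, -0.002]
```

Move above it and measure the ring in the wrist view by code, using a maple colour threshold near the prediction.

Call:
{"api": "move_arm", "payload": {"rows": [{"hand": 0.95,"slide": [18,42,12],"rot": [0,0.023,0]},{"hand": 0.95,"slide": [35.2,83.3,24],"rot": [0,0.023,-0.002]},{"hand": 0.95,"slide": [35.2,83.3,24],"rot": [0,0.023,-0.002]},{"hand": 0.95,"slide": [35.2,83.3,24],"rot": [0,0.023,-0.002]},{"hand": 0.95,"slide": [35.2,83.3,24],"rot": [0,0.023,-0.002]}]}}

```text
t: 10.87
tool_pos: [0.5216, 0.2628, 0.1222]
tcp_rot: [0.557, 3.09, 0.0]
contact_force: [0.5, -0.2, -1.3]
grip_width: 0.952
finger_force: 0.0
```

```bash
python3 - <<'E'
from h import *
from bench import r
o=st();print(o["tool_pos"])
c=r.camera("wrist");np.savez("pics/w5.npz",**c);P=np.array([.5216,.263,.015]);p=proj(c,P);print(p,proj(c,P+[.0265*.35,.0265*.937,0]))
w,h=160,120;x,y=int(p[0]-w/2),int(p[1]-h/2);print(x,y)
cv2.imwrite("pics/m5.png",cv2.resize(c["color"][y:y+h,x:x+w,::-1],(800,600),interpolation=cv2.INTER_CUBIC))
E
```

```text
t 10.87 s 96.5 F [-0.5  0.   1.3] M [-0.06 -0.07 -0.  ] fin 0.0 0.952
[0.52160707 0.26276439 0.12215224]
[323.37564155 198.53546709] [350.70322992 198.54584889]
243 138
```

View pics/m5.png

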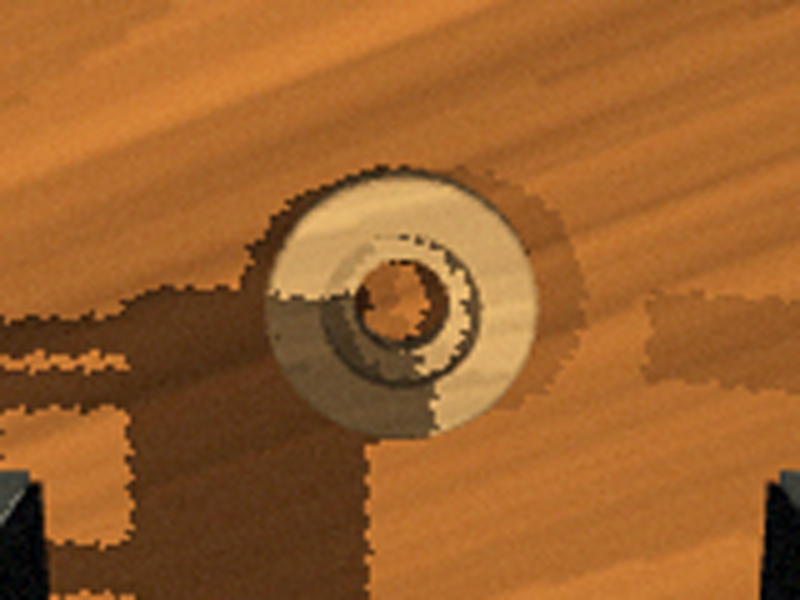

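The medium ring's centre is at full-image (323.4,199), on the prediction. Descending.

Call:
{"api": "move_arm", "payload": {"rows": [{"hand": 0.95,"slide": [0,0,40],"rot": [0,0,0]},{"hand": 0.95,"slide": [0,0,80],"rot": [0,0,0]},{"hand": 0.95,"slide": [0,0,112],"rot": [0,0,0]},{"hand": 0.95,"slide": [0,0,112],"rot": [0,0,0]},{"hand": 0.95,"slide": [0,0,112],"rot": [0,0,0]}]}}

```text
t: 11.33
tool_pos: [0.5216, 0.2622, 0.01]
tcp_rot: [0.56, 3.091, -0.001]
contact_force: [0.1, 0.0, 1.1]
grip_width: 0.952
finger_force: 0.0
```

Call:
{"api": "move_arm", "payload": {"rows": [{"hand": 0.95,"slide": [0,0,0],"rot": [0,0,0]},{"hand": 0.95,"slide": [0,0,0],"rot": [0,0,0]}]}}

```text
t: 11.5
tool_pos: [0.5233, 0.2637, 0.0128]
tcp_rot: [0.558, 3.087, 0.004]
contact_force: [-0.3, 0.2, 0.9]
grip_width: 0.948
finger_force: 0.0
```

```bash
python3 - <<'E'
from h import *
o=st();print(o["tool_pos"]);go(o,(.5214,.263,.006))
E
```

```text
t 11.5 s 1.2 F [ 0.3  0.  -0.9] M [-0.09 -0.08  0.  ] fin 0.0 0.948
[0.52327644 0.26368673 0.01280186]
slide [1.5, -1.3, 6.8] rot [0.003, 0.004, -0.0]
```

Call:
{"api": "move_arm", "payload": {"rows": [{"hand": 0.95,"slide": [1.5,-1.3,6.8],"rot": [0.003,0.004,0]},{"hand": 0.95,"slide": [1.5,-1.3,6.8],"rot": [0.003,0.004,0]},{"hand": 0.95,"slide": [1.5,-1.3,6.8],"rot": [0.003,0.004,0]}]}}

```text
t: 11.75
tool_pos: [0.5199, 0.2629, 0.0032]
tcp_rot: [-0.558, -3.088, 0.003]
contact_force: [-0.2, -0.2, 0.5]
grip_width: 0.95
finger_force: 0.0
```

Call:
{"api": "move_arm", "payload": {"rows": [{"hand": 0.3,"slide": [0,0,0],"rot": [0,0,0]},{"hand": 0.3,"slide": [0,0,0],"rot": [0,0,0]},{"hand": 0.3,"slide": [0,0,0],"rot": [0,0,0]},{"hand": 0.3,"slide": [0,0,0],"rot": [0,0,0]},{"hand": 0.3,"slide": [0,0,0],"rot": [0,0,0]}]}}

```text
t: 12.17
tool_pos: [0.5199, 0.2629, 0.0029]
tcp_rot: [-0.558, -3.088, 0.003]
contact_force: [-0.3, 0.6, -0.2]
grip_width: 0.642
finger_force: 0.0
```

Call:
{"api": "move_arm", "payload": {"rows": [{"hand": 0.3,"slide": [0,0,0],"rot": [0,0,0]},{"hand": 0.3,"slide": [0,0,0],"rot": [0,0,0]}]}}

```text
t: 12.33
tool_pos: [0.5199, 0.2629, 0.0029]
tcp_rot: [-0.558, -3.088, 0.003]
contact_force: [0.3, -0.3, -0.8]
grip_width: 0.56
finger_force: 35.0
```

```bash
python3 - <<'E'
from h import *
o=st();print(o["tool_pos"]);go(o,H+[-.0004,.0006,0]+U*.105,-U)
E
```

```text
t 12.33 s -6.0 F [-0.4 -0.1  0.8] M [-0.07 -0.01  0.02] fin 35.0 0.56
[0.5199229  0.26289561 0.00291935]
slide [-119.7, -252.8, -197.7] rot [-0.002, -0.527, 0.001]
```

The fingertips ended slightly low and would foul the large ring, so I'll regrip 3.5 mm higher.

Call:
{"api": "move_arm", "payload": {"rows": [{"hand": 0.75,"slide": [0,0,0],"rot": [0,0,0]},{"hand": 0.75,"slide": [0,0,0],"rot": [0,0,0]},{"hand": 0.75,"slide": [-1.4,0,-3.5],"rot": [0,0,0]},{"hand": 0.75,"slide": [-1.4,0,-3.5],"rot": [0,0,0]},{"hand": 0.75,"slide": [-1.4,0,-3.5],"rot": [0,0,0]}]}}

```text
t: 12.75
tool_pos: [0.5215, 0.2624, 0.0068]
tcp_rot: [-0.558, -3.089, 0.003]
contact_force: [0.9, -0.0, 0.3]
grip_width: 0.748
finger_force: 0.0
```

Call:
{"api": "move_arm", "payload": {"rows": [{"hand": 0.3,"slide": [0,0,0],"rot": [0,0,0]},{"hand": 0.3,"slide": [0,0,0],"rot": [0,0,0]},{"hand": 0.3,"slide": [0,0,0],"rot": [0,0,0]},{"hand": 0.3,"slide": [0,0,0],"rot": [0,0,0]},{"hand": 0.3,"slide": [0,0,0],"rot": [0,0,0]}]}}

```text
t: 13.17
tool_pos: [0.5212, 0.2624, 0.0063]
tcp_rot: [-0.558, -3.088, 0.003]
contact_force: [0.2, -0.2, -0.4]
grip_width: 0.557
finger_force: 35.0
```

```bash
python3 - <<'E'
from h import *
o=st();print(o["tool_pos"]);go(o,H+[-.0004,.0006,0]+U*.105,-U)
E
```

```text
t 13.17 s -3.7 F [-0.2 -0.1  0.4] M [-0.11 -0.04  0.  ] fin 35.0 0.557
[0.52119883 0.26238075 0.00633225]
slide [-118.4, -252.7, -194.3] rot [-0.002, -0.527, 0.001]
```

Call:
{"api": "move_arm", "payload": {"rows": [{"hand": 0.3,"slide": [0,0,-40],"rot": [0,0,0]},{"hand": 0.3,"slide": [0,0,-80],"rot": [0,0,0]},{"hand": 0.3,"slide": [-5,-5,-120],"rot": [0,0,0]},{"hand": 0.3,"slide": [-15,-25,-155],"rot": [0,-0.05,0]},{"hand": 0.3,"slide": [-30,-55,-180],"rot": [0,-0.15,0]}]}}

```text
t: 13.58
tool_pos: [0.5321, 0.201, 0.19]
tcp_rot: [0.531, 2.946, -0.041]
contact_force: [2.1, -0.3, 0.3]
grip_width: 0.557
finger_force: 35.0
```

Call:
{"api": "move_arm", "payload": {"rows": [{"hand": 0.3,"slide": [-15,-35,-10],"rot": [0,-0.08,0]},{"hand": 0.3,"slide": [-30,-70,-14],"rot": [0,-0.16,0]},{"hand": 0.3,"slide": [-45,-105,-18],"rot": [0,-0.24,0]},{"hand": 0.3,"slide": [-60,-135,-18],"rot": [0,-0.3,0]},{"hand": 0.3,"slide": [-70,-155,-18],"rot": [0,-0.36,0]}]}}

```text
t: 14.0
tool_pos: [0.5388, 0.0301, 0.2158]
tcp_rot: [0.468, 2.594, -0.126]
contact_force: [0.4, 0.5, -0.3]
grip_width: 0.561
finger_force: 35.0
```

Call:
{"api": "move_arm", "payload": {"rows": [{"hand": 0.3,"slide": [0,0,0],"rot": [0,0,0]},{"hand": 0.3,"slide": [0,0,0],"rot": [0,0,0]},{"hand": 0.3,"slide": [0,0,0],"rot": [0,0,0]}]}}

```text
t: 14.25
tool_pos: [0.539, 0.0327, 0.215]
tcp_rot: [0.469, 2.599, -0.124]
contact_force: [0.9, -1.0, -0.1]
grip_width: 0.559
finger_force: 35.0
```

```bash
sed -i 's/^H=.*/H=np.array([.5936,-.0339,.1097])/' h.py; python3 - <<'E'
from h import *
o=st();print(o["tool_pos"]);go(o,H+U*.095,-U)
E
```

```text
t 14.25 s 128.5 F [-1.  -0.6  0.7] M [-0.13  0.23  0.04] fin 35.0 0.559
[0.5389723  0.03274087 0.21502473]
slide [-12.4, -43.2, 33.3] rot [-0.002, -0.017, 0.001]
```

Call:
{"api": "move_arm", "payload": {"rows": [{"hand": 0.3,"slide": [-6,-25,5],"rot": [0,-0.017,0]},{"hand": 0.3,"slide": [-12.4,-43.2,10],"rot": [-0.002,-0.017,0.001]},{"hand": 0.3,"slide": [-12.4,-43.2,33],"rot": [-0.002,-0.017,0.001]},{"hand": 0.3,"slide": [-12.4,-43.2,33],"rot": [-0.002,-0.017,0.001]},{"hand": 0.3,"slide": [-12.4,-43.2,33],"rot": [-0.002,-0.017,0.001]}]}}

```text
t: 14.67
tool_pos: [0.5489, -0.017, 0.191]
tcp_rot: [0.466, 2.585, -0.126]
contact_force: [-0.6, 0.3, 0.0]
grip_width: 0.565
finger_force: 35.0
```

Call:
{"api": "move_arm", "payload": {"rows": [{"hand": 0.3,"slide": [0,0,0],"rot": [0,0,0]},{"hand": 0.3,"slide": [0,0,0],"rot": [0,0,0]}]}}

```text
t: 14.83
tool_pos: [0.5492, -0.0167, 0.193]
tcp_rot: [0.465, 2.581, -0.125]
contact_force: [-0.2, 1.3, 0.3]
grip_width: 0.563
finger_force: 35.0
```

```bash
python3 - <<'E'
from h import *
o=st();print(o["tool_pos"]);go(o,H+U*.074,-U)
E
```

```text
t 14.83 s 95.9 F [ 0.4  1.1 -0.6] M [-0.05  0.23  0.09] fin 35.0 0.563
[ 0.5491914  -0.01671791  0.19295998]
slide [0.4, -0.6, 21.9] rot [0.001, 0.001, 0.001]
```

Call:
{"api": "move_arm", "payload": {"rows": [{"hand": 0.3,"slide": [0.4,-0.6,10],"rot": [0,0,0]},{"hand": 0.3,"slide": [0.4,-0.6,20],"rot": [0,0,0]},{"hand": 0.3,"slide": [0.4,-0.6,20],"rot": [0,0,0]}]}}

```text
t: 15.08
tool_pos: [0.5578, -0.0216, 0.1721]
tcp_rot: [0.466, 2.584, -0.126]
contact_force: [-0.3, -0.3, -1.0]
grip_width: 0.56
finger_force: 35.0
```

Call:
{"api": "move_arm", "payload": {"rows": [{"hand": 0.3,"slide": [0,0,2],"rot": [0,0,0]},{"hand": 0.3,"slide": [0,0,4],"rot": [0,0,0]},{"hand": 0.3,"slide": [0,0,5],"rot": [0,0,0]},{"hand": 0.3,"slide": [0,0,5],"rot": [0,0,0]}]}}

```text
t: 15.42
tool_pos: [0.5602, -0.0225, 0.1702]
tcp_rot: [0.466, 2.582, -0.125]
contact_force: [-0.8, -0.4, -0.4]
grip_width: 0.557
finger_force: 35.0
```

```bash
python3 - <<'E'
from h import *
o=st();go(o,H+U*.06,-U)
E
```

```text
t 15.42 s 70.0 F [ 0.7 -0.6  0. ] M [-0.08  0.23  0.04] fin 35.0 0.557
slide [-0.3, 1.0, 10.0] rot [-0.0, 0.0, 0.001]
```

Call:
{"api": "move_arm", "payload": {"rows": [{"hand": 0.3,"slide": [0,0.8,2],"rot": [0,0,0]},{"hand": 0.3,"slide": [0,0.8,4],"rot": [0,0,0]},{"hand": 0.3,"slide": [0,0.8,5],"rot": [0,0,0]},{"hand": 0.3,"slide": [0,0.8,5],"rot": [0,0,0]}]}}

```text
t: 15.75
tool_pos: [0.5628, -0.0226, 0.1656]
tcp_rot: [0.466, 2.582, -0.126]
contact_force: [-0.4, 0.3, -0.4]
grip_width: 0.562
finger_force: 35.0
```

Call:
{"api": "move_arm", "payload": {"rows": [{"hand": 0.3,"slide": [0,0,2],"rot": [0,0,0]},{"hand": 0.3,"slide": [0,0,4],"rot": [0,0,0]},{"hand": 0.3,"slide": [0,0,5],"rot": [0,0,0]},{"hand": 0.3,"slide": [0,0,5],"rot": [0,0,0]}]}}

```text
t: 16.08
tool_pos: [0.5651, -0.0235, 0.1612]
tcp_rot: [0.466, 2.582, -0.126]
contact_force: [-0.6, 0.3, 0.3]
grip_width: 0.561
finger_force: 35.0
```

```bash
python3 - <<'E'
from h import *
o=st();go(o,H+U*.045,-U)
E
```

```text
t 16.08 s 59.8 F [ 0.4  0.  -0.6] M [-0.1   0.25  0.07] fin 35.0 0.561
slide [-0.5, 0.2, 14.8] rot [-0.0, -0.0, 0.001]
```

Call:
{"api": "move_arm", "payload": {"rows": [{"hand": 0.3,"slide": [-0.2,0,6],"rot": [0,0,0]},{"hand": 0.3,"slide": [-0.2,0,12],"rot": [0,0,0]},{"hand": 0.3,"slide": [-0.2,0,18],"rot": [0,0,0]},{"hand": 0.3,"slide": [-0.2,0,18],"rot": [0,0,0]},{"hand": 0.3,"slide": [-0.2,0,18],"rot": [0,0,0]}]}}

```text
t: 16.5
tool_pos: [0.5737, -0.0268, 0.1454]
tcp_rot: [0.466, 2.582, -0.126]
contact_force: [-0.4, 0.4, 0.1]
grip_width: 0.565
finger_force: 35.0
```

Call:
{"api": "move_arm", "payload": {"rows": [{"hand": 0.3,"slide": [0,0,1],"rot": [0,0,0]},{"hand": 0.3,"slide": [0,0,2],"rot": [0,0,0]},{"hand": 0.3,"slide": [0,0,2],"rot": [0,0,0]}]}}

```text
t: 16.75
tool_pos: [0.5748, -0.027, 0.1444]
tcp_rot: [0.466, 2.581, -0.125]
contact_force: [-0.4, 0.4, -0.4]
grip_width: 0.562
finger_force: 35.0
```

```bash
python3 - <<'E'
from h import *
o=st();go(o,H+U*.036,-U)
E
```

```text
t 16.75 s 40.1 F [0.6 0.3 0.1] M [-0.08  0.29 -0.02] fin 35.0 0.562
slide [-0.0, 0.1, 4.1] rot [0.0, 0.001, 0.001]
```

Call:
{"api": "move_arm", "payload": {"rows": [{"hand": 0.3,"slide": [0.3,0,1],"rot": [0,0,0]},{"hand": 0.3,"slide": [0.3,0,2],"rot": [0,0,0]},{"hand": 0.3,"slide": [0.3,0,2],"rot": [0,0,0]}]}}

```text
t: 17.0
tool_pos: [0.5754, -0.0273, 0.1424]
tcp_rot: [0.466, 2.582, -0.125]
contact_force: [0.6, -0.5, -0.8]
grip_width: 0.56
finger_force: 35.0
```

```bash
python3 -c "from h import *;st()"
```

```text
t 17.0 s 38.0 F [-0.3 -0.3  1.1] M [-0.09  0.25  0.03] fin 35.0 0.56
```

Call:
{"api": "move_arm", "payload": {"rows": [{"hand": 0.3,"slide": [0,0,1],"rot": [0,0,0]},{"hand": 0.3,"slide": [0,0,1.5],"rot": [0,0,0]},{"hand": 0.3,"slide": [0,0,1.5],"rot": [0,0,0]}]}}

```text
t: 17.25
tool_pos: [0.5761, -0.0275, 0.1411]
tcp_rot: [0.466, 2.582, -0.125]
contact_force: [-1.1, -0.0, 1.1]
grip_width: 0.56
finger_force: 35.0
```

```bash
python3 -c "from h import *;st()"
```

```text
t 17.25 s 36.5 F [ 0.3 -0.4 -1.5] M [-0.07  0.33  0.01] fin 35.0 0.56
```

Call:
{"api": "move_arm", "payload": {"rows": [{"hand": 0.3,"slide": [0,0,1],"rot": [0,0,0]},{"hand": 0.3,"slide": [0,0,1],"rot": [0,0,0]}]}}

```text
t: 17.42
tool_pos: [0.5765, -0.0277, 0.1402]
tcp_rot: [0.466, 2.582, -0.125]
contact_force: [-2.1, 0.1, 0.3]
grip_width: 0.559
finger_force: 35.0
```

```bash
python3 -c "from h import *;st()"
```

```text
t 17.42 s 35.5 F [ 1.6 -0.6 -1.3] M [-0.08  0.51  0.02] fin 35.0 0.559
```

Call:
{"api": "move_arm", "payload": {"rows": [{"hand": 0.3,"slide": [0,0,1],"rot": [0,0,0]},{"hand": 0.3,"slide": [0,0,1],"rot": [0,0,0]}]}}

```text
t: 17.58
tool_pos: [0.577, -0.0278, 0.1394]
tcp_rot: [0.466, 2.582, -0.125]
contact_force: [-5.6, 1.0, 3.1]
grip_width: 0.558
finger_force: 35.0
```

```bash
python3 -c "from h import *;st()"
```

```text
t 17.58 s 34.6 F [ 3.3 -1.1 -5.5] M [-0.06  0.68  0.01] fin 35.0 0.558
```

Call:
{"api": "move_arm", "payload": {"rows": [{"hand": 0.3,"slide": [0.5,-0.2,0.9],"rot": [0,0,0]},{"hand": 0.3,"slide": [0.5,-0.2,0.9],"rot": [0,0,0]}]}}

```text
t: 17.75
tool_pos: [0.5771, -0.028, 0.1386]
tcp_rot: [0.466, 2.581, -0.125]
contact_force: [-3.1, 2.0, 3.8]
grip_width: 0.557
finger_force: 35.0
```

```bash
python3 -c "from h import *;st()"
```

```text
t 17.75 s 33.8 F [ 1.3  0.8 -5.1] M [-0.2   0.56  0.09] fin 35.0 0.557
```

Call:
{"api": "move_arm", "payload": {"rows": [{"hand": 0.3,"slide": [0.2,0,1],"rot": [0,0,0]},{"hand": 0.3,"slide": [0.2,0,1],"rot": [0,0,0]}]}}

```text
t: 17.92
tool_pos: [0.5775, -0.0281, 0.1379]
tcp_rot: [0.466, 2.581, -0.125]
contact_force: [-6.3, 2.0, 7.0]
grip_width: 0.56
finger_force: 35.0
```

```bash
python3 -c "from h import *;st()"
```

```text
t 17.92 s 33.0 F [ 2.3 -0.3 -9.3] M [-0.14  0.53  0.03] fin 35.0 0.56
```

Call:
{"api": "move_arm", "payload": {"rows": [{"hand": 0.3,"slide": [0.2,0,0.3],"rot": [0,0,0]},{"hand": 0.3,"slide": [0.2,0,0.3],"rot": [0,0,0]},{"hand": 0.3,"slide": [0.2,0,0.3],"rot": [0,0,0]},{"hand": 0.3,"slide": [0.2,0,0.3],"rot": [0,0,0]},{"hand": 0.3,"slide": [0.2,0,0.3],"rot": [0,0,0]}]}}

```text
t: 18.33
tool_pos: [0.5776, -0.0282, 0.1379]
tcp_rot: [0.466, 2.58, -0.125]
contact_force: [-5.4, 3.0, 7.7]
grip_width: 0.56
finger_force: 35.0
```

Call:
{"api": "move_arm", "payload": {"rows": [{"hand": 0.3,"slide": [0,0,0],"rot": [0,0,0]},{"hand": 0.3,"slide": [0,0,0],"rot": [0,0,0]},{"hand": 0.3,"slide": [0,0,0],"rot": [0,0,0]}]}}

```text
t: 18.58
tool_pos: [0.5775, -0.0281, 0.1378]
tcp_rot: [0.466, 2.58, -0.125]
contact_force: [-5.5, 1.7, 7.2]
grip_width: 0.559
finger_force: 35.0
```

```bash
python3 -c "from h import *;o=st();print(o['tool_pos'])"
```

```text
t 18.58 s 32.9 F [ 1.4 -0.3 -9.1] M [-0.13  0.48  0.04] fin 35.0 0.559
[ 0.57754335 -0.0281376   0.13783204]
```

Call:
{"api": "move_arm", "payload": {"rows": [{"hand": 0.3,"slide": [0.1,0,0.4],"rot": [0,0,0]},{"hand": 0.3,"slide": [0.1,0,0.4],"rot": [0,0,0]},{"hand": 0.3,"slide": [0.1,0,0.4],"rot": [0,0,0]},{"hand": 0.3,"slide": [0.1,0,0.4],"rot": [0,0,0]},{"hand": 0.3,"slide": [0.1,0,0.4],"rot": [0,0,0]}]}}

```text
t: 19.0
tool_pos: [0.5777, -0.0282, 0.1376]
tcp_rot: [0.466, 2.58, -0.125]
contact_force: [-6.5, 2.0, 8.0]
grip_width: 0.558
finger_force: 35.0
```

Call:
{"api": "move_arm", "payload": {"rows": [{"hand": 0.3,"slide": [0,0,0],"rot": [0,0,0]},{"hand": 0.3,"slide": [0,0,0],"rot": [0,0,0]},{"hand": 0.3,"slide": [0,0,-1.5],"rot": [0,0,0]},{"hand": 0.9,"slide": [0,0,-1.5],"rot": [0,0,0]},{"hand": 0.9,"slide": [0,0,-1.5],"rot": [0,0,0]}]}}

```text
t: 19.42
tool_pos: [0.5767, -0.028, 0.1379]
tcp_rot: [0.466, 2.581, -0.126]
contact_force: [0.4, -0.3, -0.5]
grip_width: 0.655
finger_force: 0.0
```

Call:
{"api": "move_arm", "payload": {"rows": [{"hand": 0.9,"slide": [0,0,0],"rot": [0,0,0]},{"hand": 0.9,"slide": [0,0,0],"rot": [0,0,0]},{"hand": 0.9,"slide": [0,0,-25],"rot": [0,0,0]},{"hand": 0.9,"slide": [0,0,-60],"rot": [0,0,0]},{"hand": 0.9,"slide": [0,0,-95],"rot": [0,0,0]}]}}

```text
t: 19.83
tool_pos: [0.5311, -0.0113, 0.22]
tcp_rot: [0.467, 2.584, -0.126]
contact_force: [-0.5, 0.2, 0.4]
grip_width: 0.898
finger_force: 0.0
```

```bash
python3 - <<'E'
from h import *
from bench import r
o=st();print(o["tool_pos"]);go(o,(.566,-.279,.12))
ims=[]
for n in ("scene","side"):
    k=r.camera(n)
    p=proj(k,H+U*.035);x,y=int(p[0])-30,int(p[1])-30
    ims.append(cv2.resize(k["color"][y:y+60,x:x+60,::-1],(400,400),interpolation=cv2.INTER_CUBIC))
cv2.imwrite("pics/m6.png",np.hstack(ims))
E
```

```text
t 19.83 s 128.8 F [ 0.3 -0.  -0.6] M [-0.04  0.24  0.08] fin 0.0 0.898
[ 0.53110519 -0.01133374  0.22004145]
slide [-59.6, -238.4, 150.0] rot [-0.001, 0.522, 0.0]
```

View pics/m6.png

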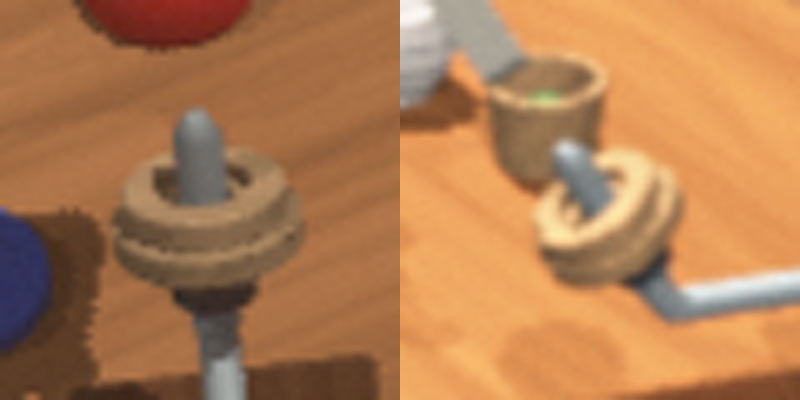

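Scene crop (207,215) and side crop (608,220) show the medium ring nested in the large one. Now the small ring.

Call:
{"api": "move_arm", "payload": {"rows": [{"hand": 0.9,"slide": [-13,-27,5],"rot": [0,0.1,0]},{"hand": 0.9,"slide": [-27,-54,11],"rot": [0,0.2,0]},{"hand": 0.9,"slide": [-40,-81,16],"rot": [0,0.3,0]},{"hand": 0.9,"slide": [-54,-108,22],"rot": [0,0.4,0]},{"hand": 0.9,"slide": [-67,-133,27],"rot": [0,0.5,0]}]}}

```text
t: 20.35
tool_pos: [0.5527, -0.1629, 0.2306]
tcp_rot: [0.555, 3.072, -0.004]
contact_force: [0.6, 0.7, 0.3]
grip_width: 0.898
finger_force: 0.0
```

Call:
{"api": "move_arm", "payload": {"rows": [{"hand": 0.9,"slide": [0,0,0],"rot": [0,0,0]},{"hand": 0.9,"slide": [0,0,0],"rot": [0,0,0]},{"hand": 0.9,"slide": [0,0,0],"rot": [0,0,0]}]}}

```text
t: 20.6
tool_pos: [0.5526, -0.1608, 0.2296]
tcp_rot: [0.555, 3.069, -0.007]
contact_force: [-0.1, -0.3, 0.1]
grip_width: 0.899
finger_force: 0.0
```

```bash
python3 - <<'E'
from h import *
o=st();print(o["tool_pos"]);go(o,(.566,-.279,.12))
E
```

```text
t 20.6 s 100.8 F [-0.  -0.3 -0.1] M [-0.08  0.   -0.01] fin 0.0 0.899
[ 0.55264689 -0.16084774  0.22960396]
slide [-51.3, -106.0, 110.9] rot [-0.0, 0.024, 0.0]
```

Call:
{"api": "move_arm", "payload": {"rows": [{"hand": 0.9,"slide": [-17,-35,37],"rot": [0,0.024,0]},{"hand": 0.9,"slide": [-34,-70,74],"rot": [0,0.024,0]},{"hand": 0.9,"slide": [-51.3,-106,111],"rot": [0,0.024,0]},{"hand": 0.9,"slide": [-51.3,-106,111],"rot": [0,0.024,0]},{"hand": 0.9,"slide": [-51.3,-106,111],"rot": [0,0.024,0]}]}}

```text
t: 21.02
tool_pos: [0.5642, -0.2804, 0.1158]
tcp_rot: [-0.559, -3.087, -0.0]
contact_force: [-0.3, 0.3, -0.6]
grip_width: 0.9
finger_force: 0.0
```

Call:
{"api": "move_arm", "payload": {"rows": [{"hand": 0.9,"slide": [0,0,0],"rot": [0,0,0]},{"hand": 0.9,"slide": [0,0,0],"rot": [0,0,0]},{"hand": 0.9,"slide": [0,0,0],"rot": [0,0,0]}]}}

```text
t: 21.27
tool_pos: [0.5667, -0.2779, 0.1229]
tcp_rot: [0.555, 3.089, -0.002]
contact_force: [1.1, -1.2, 0.6]
grip_width: 0.899
finger_force: 0.0
```

```bash
python3 - <<'E'
from h import *
from bench import r
o=st();print(o["tool_pos"])
c=r.camera("wrist");P=np.array([.566,-.279,.015]);p=proj(c,P);rad=proj(c,P+.022*SY)[0]-p[0];print(p,rad)
x,y=int(p[0])-50,int(p[1])-40
g=cv2.resize(cv2.cvtColor(c["color"],cv2.COLOR_RGB2GRAY)[y:y+80,x:x+100],None,fx=4,fy=4,interpolation=cv2.INTER_CUBIC)
k=cv2.HoughCircles(g,cv2.HOUGH_GRADIENT,1.5,20,param1=80,param2=20,minRadius=int(4*rad*.85),maxRadius=int(4*rad*1.15))
k=k[0][:3]/4+[x,y,0];print(k.round(1));print([plane(c,q[:2],.015).round(4) for q in k])
go(o,(.566,-.279,.0063))
cv2.imwrite("pics/w7.png",cv2.resize(c["color"][y:y+80,x:x+100,::-1],None,fx=6,fy=6,interpolation=cv2.INTER_CUBIC))
E
```

```text
t 21.27 s -18.7 F [-1.5 -0.7 -0.6] M [-0.11 -0.05  0.03] fin 0.0 0.899
[ 0.56666439 -0.27792216  0.12285518]
[322.00399743 198.09550936] 22.63742972762134
[[323.6 198.3  22.1]
 [335.2 194.9  21.7]
 [318.7 199.8  24.1]]
[array([ 0.5667, -0.2777,  0.015 ]), array([ 0.5675, -0.2659,  0.015 ]), array([ 0.5665, -0.2826,  0.015 ])]
slide [0.6, -1.2, 116.6] rot [-0.001, 0.003, 0.002]
```

Call:
{"api": "move_arm", "payload": {"rows": [{"hand": 0.9,"slide": [0.3,0,35],"rot": [0,0,0]},{"hand": 0.9,"slide": [0.3,0,70],"rot": [0,0,0]},{"hand": 0.9,"slide": [0.3,0,95],"rot": [0,0,0]},{"hand": 0.9,"slide": [0.3,0,108],"rot": [0,0,0]},{"hand": 0.9,"slide": [0.3,0,108],"rot": [0,0,0]}]}}

```text
t: 21.73
tool_pos: [0.565, -0.2778, 0.0108]
tcp_rot: [-0.556, -3.089, -0.001]
contact_force: [-0.6, 0.5, -0.5]
grip_width: 0.899
finger_force: 0.0
```

Call:
{"api": "move_arm", "payload": {"rows": [{"hand": 0.7,"slide": [0,0,0],"rot": [0,0,0]},{"hand": 0.7,"slide": [0,0,0],"rot": [0,0,0]},{"hand": 0.7,"slide": [0,0,0],"rot": [0,0,0]},{"hand": 0.7,"slide": [0,0,0],"rot": [0,0,0]},{"hand": 0.7,"slide": [0,0,0],"rot": [0,0,0]}]}}

```text
t: 22.15
tool_pos: [0.5662, -0.2793, 0.0138]
tcp_rot: [0.558, 3.09, -0.001]
contact_force: [0.1, -0.2, -0.1]
grip_width: 0.702
finger_force: 0.0
```

```bash
python3 - <<'E'
from h import *
o=st();print(o["tool_pos"]);go(o,(.5665,-.278,.0063))
E
```

```text
t 22.15 s -113.2 F [-0.2 -0.2  0.1] M [-0.15 -0.01 -0.03] fin 0.0 0.702
[ 0.56620599 -0.27929016  0.01383942]
slide [0.2, 1.3, 7.5] rot [-0.001, 0.001, 0.001]
```

Call:
{"api": "move_arm", "payload": {"rows": [{"hand": 0.7,"slide": [0.2,1.2,7],"rot": [0,0,0]},{"hand": 0.7,"slide": [0.2,1.2,7],"rot": [0,0,0]},{"hand": 0.7,"slide": [0.2,1.2,7],"rot": [0,0,0]},{"hand": 0.7,"slide": [0.2,1.2,7],"rot": [0,0,0]}]}}

```text
t: 22.48
tool_pos: [0.5659, -0.2778, 0.0056]
tcp_rot: [-0.558, -3.091, 0.0]
contact_force: [1.2, 0.2, -0.3]
grip_width: 0.7
finger_force: 0.0
```

```bash
python3 - <<'E'
from h import *
o=st();print(o["tool_pos"]);go(o,(.5665,-.278,.0063))
E
```

```text
t 22.48 s -119.9 F [-1.1  0.6  0.3] M [-0.07 -0.03  0.  ] fin 0.0 0.7
[ 0.5659188  -0.27779357  0.00555152]
slide [-0.6, 0.0, -0.7] rot [-0.0, -0.0, 0.001]
```

Call:
{"api": "move_arm", "payload": {"rows": [{"hand": 0.7,"slide": [-0.5,0,-0.7],"rot": [0,0,0]},{"hand": 0.2,"slide": [-0.5,0,-0.7],"rot": [0,0,0]},{"hand": 0.2,"slide": [-0.5,0,-0.7],"rot": [0,0,0]},{"hand": 0.2,"slide": [-0.5,0,-0.7],"rot": [0,0,0]},{"hand": 0.2,"slide": [-0.5,0,-0.7],"rot": [0,0,0]}]}}

```text
t: 22.9
tool_pos: [0.5665, -0.2781, 0.0065]
tcp_rot: [-0.558, -3.092, 0.001]
contact_force: [0.7, -0.0, 0.4]
grip_width: 0.459
finger_force: 13.6
```

Call:
{"api": "move_arm", "payload": {"rows": [{"hand": 0.2,"slide": [0,0,0],"rot": [0,0,0]},{"hand": 0.2,"slide": [0,0,0],"rot": [0,0,0]},{"hand": 0.2,"slide": [0,0,0],"rot": [0,0,0]}]}}

```text
t: 23.15
tool_pos: [0.5665, -0.2781, 0.0065]
tcp_rot: [-0.558, -3.092, 0.001]
contact_force: [0.0, 0.3, 0.8]
grip_width: 0.458
finger_force: 35.0
```

```bash
python3 - <<'E'
from h import *
o=st();print(o["tool_pos"]);go(o,H+U*.13,-U)
E
```

```text
t 23.15 s -119.4 F [ 0.1  0.3 -0.8] M [-0.05 -0.02  0.01] fin 35.0 0.458
[ 0.56650387 -0.27806007  0.00650547]
slide [125.0, 238.2, -215.9] rot [-0.0, -0.524, 0.001]
```

Call:
{"api": "move_arm", "payload": {"rows": [{"hand": 0.2,"slide": [0,0,-40],"rot": [0,0,0]},{"hand": 0.2,"slide": [0,0,-80],"rot": [0,0,0]},{"hand": 0.2,"slide": [5,0,-120],"rot": [0,0,0]},{"hand": 0.2,"slide": [15,10,-158],"rot": [0,-0.05,0]},{"hand": 0.2,"slide": [30,30,-190],"rot": [0,-0.1,0]}]}}

```text
t: 23.57
tool_pos: [0.5491, -0.2404, 0.199]
tcp_rot: [0.542, 2.991, -0.029]
contact_force: [1.6, -0.3, 1.3]
grip_width: 0.459
finger_force: 35.0
```

Call:
{"api": "move_arm", "payload": {"rows": [{"hand": 0.2,"slide": [18,30,-25],"rot": [0,-0.08,0]},{"hand": 0.2,"slide": [36,65,-35],"rot": [0,-0.16,0]},{"hand": 0.2,"slide": [54,100,-40],"rot": [0,-0.24,0]},{"hand": 0.2,"slide": [72,135,-42],"rot": [0,-0.32,0]},{"hand": 0.2,"slide": [85,165,-42],"rot": [0,-0.4,0]}]}}

```text
t: 23.98
tool_pos: [0.5228, -0.0521, 0.231]
tcp_rot: [0.47, 2.598, -0.119]
contact_force: [0.5, -0.6, -0.2]
grip_width: 0.457
finger_force: 35.0
```

Call:
{"api": "move_arm", "payload": {"rows": [{"hand": 0.2,"slide": [0,0,0],"rot": [0,0,0]},{"hand": 0.2,"slide": [0,0,0],"rot": [0,0,0]},{"hand": 0.2,"slide": [0,0,0],"rot": [0,0,0]}]}}

```text
t: 24.23
tool_pos: [0.5235, -0.0537, 0.2301]
tcp_rot: [0.469, 2.605, -0.12]
contact_force: [-0.7, 0.2, -0.5]
grip_width: 0.458
finger_force: 35.0
```

```bash
python3 - <<'E'
from h import *
o=st();print(o["tool_pos"]);go(o,H+U*.095,-U)
E
```

```text
t 24.23 s 133.6 F [ 0.9 -0.   0.1] M [-0.08  0.18  0.06] fin 35.0 0.458
[ 0.52348618 -0.05369885  0.23010948]
slide [8.4, 43.1, 38.9] rot [0.0, -0.024, 0.001]
```

Call:
{"api": "move_arm", "payload": {"rows": [{"hand": 0.2,"slide": [4,25,5],"rot": [0,-0.024,0]},{"hand": 0.2,"slide": [8.4,43.1,10],"rot": [0,-0.024,0.001]},{"hand": 0.2,"slide": [8.4,43.1,39],"rot": [0,-0.024,0.001]},{"hand": 0.2,"slide": [8.4,43.1,39],"rot": [0,-0.024,0.001]},{"hand": 0.2,"slide": [8.4,43.1,39],"rot": [0,-0.024,0.001]}]}}

```text
t: 24.65
tool_pos: [0.549, -0.0188, 0.19]
tcp_rot: [0.47, 2.585, -0.127]
contact_force: [0.6, 0.3, -0.4]
grip_width: 0.455
finger_force: 35.0
```

Call:
{"api": "move_arm", "payload": {"rows": [{"hand": 0.2,"slide": [0,0,0],"rot": [0,0,0]},{"hand": 0.2,"slide": [0,0,0],"rot": [0,0,0]},{"hand": 0.2,"slide": [0,0,0],"rot": [0,0,0]}]}}

```text
t: 24.9
tool_pos: [0.5493, -0.018, 0.1928]
tcp_rot: [0.469, 2.58, -0.125]
contact_force: [-0.3, -0.0, -0.0]
grip_width: 0.458
finger_force: 35.0
```

```bash
python3 - <<'E'
from h import *
o=st();print(o["tool_pos"]);go(o,H+U*.077,-U)
E
```

```text
t 24.9 s 95.5 F [ 0.2 -0.1 -0.1] M [-0.09  0.2   0.04] fin 35.0 0.458
[ 0.54927641 -0.01796877  0.19276207]
slide [0.8, 0.6, 18.5] rot [-0.0, 0.002, -0.002]
```

Call:
{"api": "move_arm", "payload": {"rows": [{"hand": 0.2,"slide": [0.6,0.5,9],"rot": [0,0,0]},{"hand": 0.2,"slide": [0.6,0.5,18],"rot": [0,0,0]},{"hand": 0.2,"slide": [0.6,0.5,18],"rot": [0,0,0]},{"hand": 0.2,"slide": [0.6,0.5,18],"rot": [0,0,0]}]}}

```text
t: 25.23
tool_pos: [0.5571, -0.02, 0.1745]
tcp_rot: [0.468, 2.583, -0.126]
contact_force: [-0.7, -0.0, -0.6]
grip_width: 0.459
finger_force: 35.0
```

Call:
{"api": "move_arm", "payload": {"rows": [{"hand": 0.2,"slide": [0,0,2],"rot": [0,0,0]},{"hand": 0.2,"slide": [0,0,4],"rot": [0,0,0]},{"hand": 0.2,"slide": [0,0,5],"rot": [0,0,0]},{"hand": 0.2,"slide": [0,0,5],"rot": [0,0,0]}]}}

```text
t: 25.57
tool_pos: [0.5596, -0.0207, 0.171]
tcp_rot: [0.467, 2.581, -0.125]
contact_force: [0.4, 1.2, -0.5]
grip_width: 0.459
finger_force: 35.0
```

```bash
python3 - <<'E'
from h import *
o=st();go(o,H+U*.06,-U)
E
```

```text
t 25.57 s 71.3 F [0.3 1.3 0.4] M [-0.06  0.26  0.01] fin 35.0 0.459
slide [-0.9, -0.5, 11.3] rot [-0.0, 0.0, -0.0]
```

Call:
{"api": "move_arm", "payload": {"rows": [{"hand": 0.2,"slide": [-0.5,-0.4,2],"rot": [0,0,0]},{"hand": 0.2,"slide": [-0.5,-0.4,4],"rot": [0,0,0]},{"hand": 0.2,"slide": [-0.5,-0.4,5],"rot": [0,0,0]},{"hand": 0.2,"slide": [-0.5,-0.4,5],"rot": [0,0,0]}]}}

```text
t: 25.9
tool_pos: [0.5622, -0.0222, 0.1668]
tcp_rot: [0.467, 2.582, -0.125]
contact_force: [-0.4, -0.5, 0.2]
grip_width: 0.461
finger_force: 35.0
```

Call:
{"api": "move_arm", "payload": {"rows": [{"hand": 0.2,"slide": [0,0,2],"rot": [0,0,0]},{"hand": 0.2,"slide": [0,0,4],"rot": [0,0,0]},{"hand": 0.2,"slide": [0,0,5],"rot": [0,0,0]},{"hand": 0.2,"slide": [0,0,5],"rot": [0,0,0]}]}}

```text
t: 26.23
tool_pos: [0.5645, -0.023, 0.1624]
tcp_rot: [0.467, 2.582, -0.125]
contact_force: [0.1, 0.1, -0.3]
grip_width: 0.456
finger_force: 35.0
```

```bash
python3 - <<'E'
from h import *
o=st();go(o,H+U*.052,-U)
E
```

```text
t 26.23 s 61.2 F [0.1 0.2 0.3] M [-0.04  0.2   0.04] fin 35.0 0.456
slide [-0.5, 0.0, 9.2] rot [-0.0, -0.0, -0.0]
```

Call:
{"api": "move_arm", "payload": {"rows": [{"hand": 0.2,"slide": [-0.2,0,4],"rot": [0,0,0]},{"hand": 0.2,"slide": [-0.2,0,8],"rot": [0,0,0]},{"hand": 0.2,"slide": [-0.2,0,9],"rot": [0,0,0]},{"hand": 0.2,"slide": [-0.2,0,9],"rot": [0,0,0]}]}}

```text
t: 26.57
tool_pos: [0.5689, -0.0247, 0.1545]
tcp_rot: [0.467, 2.582, -0.125]
contact_force: [0.1, -0.2, -0.8]
grip_width: 0.457
finger_force: 35.0
```

Call:
{"api": "move_arm", "payload": {"rows": [{"hand": 0.2,"slide": [0,0,1],"rot": [0,0,0]},{"hand": 0.2,"slide": [0,0,2],"rot": [0,0,0]},{"hand": 0.2,"slide": [0,0,2],"rot": [0,0,0]}]}}

```text
t: 26.82
tool_pos: [0.5699, -0.025, 0.1533]
tcp_rot: [0.467, 2.581, -0.125]
contact_force: [-0.1, 0.6, -0.9]
grip_width: 0.458
finger_force: 35.0
```

```bash
python3 -c "from h import *;st()"
```

```text
t 26.82 s 50.4 F [0.7 0.5 0.6] M [-0.13  0.25  0.02] fin 35.0 0.458
```

Call:
{"api": "move_arm", "payload": {"rows": [{"hand": 0.2,"slide": [0.2,0,1],"rot": [0,0,0]},{"hand": 0.2,"slide": [0.2,0,2],"rot": [0,0,0]},{"hand": 0.2,"slide": [0.2,0,2],"rot": [0,0,0]}]}}

```text
t: 27.07
tool_pos: [0.5706, -0.0253, 0.1514]
tcp_rot: [0.467, 2.581, -0.125]
contact_force: [-0.1, -0.3, -0.7]
grip_width: 0.454
finger_force: 35.0
```

```bash
python3 -c "from h import *;st()"
```

```text
t 27.07 s 48.3 F [ 0.3 -0.3  0.7] M [-0.08  0.17 -0.03] fin 35.0 0.454
```

Collar has entered freely. I'll keep going in small steps.

Call:
{"api": "move_arm", "payload": {"rows": [{"hand": 0.2,"slide": [0.2,0,1],"rot": [0,0,0]},{"hand": 0.2,"slide": [0.2,0,1.5],"rot": [0,0,0]},{"hand": 0.2,"slide": [0.2,0,1.5],"rot": [0,0,0]}]}}

```text
t: 27.32
tool_pos: [0.5712, -0.0255, 0.15]
tcp_rot: [0.467, 2.581, -0.125]
contact_force: [0.1, 0.5, 0.3]
grip_width: 0.457
finger_force: 35.0
```

```bash
python3 -c "from h import *;st()"
```

```text
t 27.32 s 46.9 F [-0.1  0.5 -0.3] M [-0.05  0.23  0.05] fin 35.0 0.457
```

Call:
{"api": "move_arm", "payload": {"rows": [{"hand": 0.2,"slide": [0.2,0,1],"rot": [0,0,0]},{"hand": 0.2,"slide": [0.2,0,1],"rot": [0,0,0]}]}}

```text
t: 27.48
tool_pos: [0.5716, -0.0256, 0.1492]
tcp_rot: [0.467, 2.581, -0.125]
contact_force: [-0.5, -0.7, 1.7]
grip_width: 0.46
finger_force: 35.0
```

```bash
python3 -c "from h import *;st()"
```

```text
t 27.48 s 46.0 F [-0.7 -0.9 -1.6] M [-0.11  0.23  0.03] fin 35.0 0.46
```

Contact came at s≈46, as expected when nested. Now press.

Call:
{"api": "move_arm", "payload": {"rows": [{"hand": 0.2,"slide": [0.1,0,0.8],"rot": [0,0,0]},{"hand": 0.2,"slide": [0.1,0,1.5],"rot": [0,0,0]},{"hand": 0.2,"slide": [0.1,0,1.5],"rot": [0,0,0]}]}}

```text
t: 27.73
tool_pos: [0.5723, -0.0257, 0.1482]
tcp_rot: [0.467, 2.581, -0.125]
contact_force: [-2.7, 1.1, 5.7]
grip_width: 0.46
finger_force: 35.0
```

```bash
python3 -c "from h import *;st()"
```

```text
t 27.73 s 44.7 F [-0.3  0.1 -6.4] M [-0.37  0.34  0.06] fin 35.0 0.46
```

Call:
{"api": "move_arm", "payload": {"rows": [{"hand": 0.2,"slide": [0.1,0,0.9],"rot": [0,0,0]},{"hand": 0.2,"slide": [0.1,0,0.9],"rot": [0,0,0]},{"hand": 0.2,"slide": [0.1,0,0.9],"rot": [0,0,0]}]}}

```text
t: 27.98
tool_pos: [0.5726, -0.0258, 0.1476]
tcp_rot: [0.467, 2.581, -0.125]
contact_force: [-5.3, 3.2, 6.5]
grip_width: 0.458
finger_force: 35.0
```

```bash
python3 -c "from h import *;st()"
```

```text
t 27.98 s 44.1 F [ 2.   1.1 -8.7] M [-0.39  0.53  0.07] fin 35.0 0.458
```

Call:
{"api": "move_arm", "payload": {"rows": [{"hand": 0.2,"slide": [0,0,0],"rot": [0,0,0]},{"hand": 0.2,"slide": [0,0,0],"rot": [0,0,0]},{"hand": 0.2,"slide": [0,0,0],"rot": [0,0,0]},{"hand": 0.2,"slide": [0,0,0],"rot": [0,0,0]},{"hand": 0.2,"slide": [0,0,0],"rot": [0,0,0]}]}}

```text
t: 28.4
tool_pos: [0.5726, -0.0258, 0.1476]
tcp_rot: [0.467, 2.58, -0.125]
contact_force: [-5.8, 3.1, 6.5]
grip_width: 0.46
finger_force: 35.0
```

```bash
python3 -c "from h import *;st()"
```

```text
t 28.4 s 44.1 F [ 2.4  0.9 -8.9] M [-0.38  0.57  0.11] fin 35.0 0.46
```

Call:
{"api": "move_arm", "payload": {"rows": [{"hand": 0.2,"slide": [0.4,0.2,0.5],"rot": [0,0,0]},{"hand": 0.2,"slide": [0.4,0.2,0.5],"rot": [0,0,0]},{"hand": 0.2,"slide": [0.4,0.2,0.5],"rot": [0,0,0]},{"hand": 0.2,"slide": [0.4,0.2,0.5],"rot": [0,0,0]},{"hand": 0.2,"slide": [0.4,0.2,0.5],"rot": [0,0,0]}]}}

```text
t: 28.82
tool_pos: [0.5727, -0.0258, 0.1473]
tcp_rot: [0.467, 2.58, -0.125]
contact_force: [-5.5, 0.6, 8.6]
grip_width: 0.456
finger_force: 35.0
```

Call:
{"api": "move_arm", "payload": {"rows": [{"hand": 0.2,"slide": [0,0,0],"rot": [0,0,0]},{"hand": 0.2,"slide": [0,0,0],"rot": [0,0,0]},{"hand": 0.2,"slide": [0,0,0],"rot": [0,0,0]}]}}

```text
t: 29.07
tool_pos: [0.5727, -0.0258, 0.1473]
tcp_rot: [0.467, 2.58, -0.125]
contact_force: [-5.7, 1.6, 8.6]
grip_width: 0.456
finger_force: 35.0
```

```bash
python3 -c "from h import *;st()"
```

```text
t 29.07 s 43.8 F [  0.8  -0.5 -10.4] M [-0.04  0.33  0.04] fin 35.0 0.456
```

Call:
{"api": "move_arm", "payload": {"rows": [{"hand": 0.2,"slide": [0,0,-1.5],"rot": [0,0,0]},{"hand": 0.8,"slide": [0,0,-1.5],"rot": [0,0,0]},{"hand": 0.8,"slide": [0,0,-1.5],"rot": [0,0,0]},{"hand": 0.8,"slide": [0,0,-1.5],"rot": [0,0,0]},{"hand": 0.8,"slide": [0,0,-1.5],"rot": [0,0,0]}]}}

```text
t: 29.48
tool_pos: [0.5716, -0.0255, 0.1473]
tcp_rot: [0.467, 2.582, -0.125]
contact_force: [0.2, 0.1, 0.4]
grip_width: 0.695
finger_force: 0.0
```

Call:
{"api": "move_arm", "payload": {"rows": [{"hand": 0.8,"slide": [0,0,-15],"rot": [0,0,0]},{"hand": 0.8,"slide": [0,0,-45],"rot": [0,0,0]},{"hand": 0.8,"slide": [0,0,-80],"rot": [0,0,0]},{"hand": 0.8,"slide": [0,0,-100],"rot": [0,0,0]},{"hand": 0.8,"slide": [0,0,-100],"rot": [0,0,0]}]}}

```text
t: 29.9
tool_pos: [0.5248, -0.0074, 0.2393]
tcp_rot: [0.466, 2.575, -0.123]
contact_force: [-0.1, 0.2, 0.4]
grip_width: 0.797
finger_force: 0.0
```

```bash
python3 - <<'E'
from h import *
from bench import r
st();ims=[]
for n in ("scene","side"):
    k=r.camera(n)
    p=proj(k,H+U*.035);x,y=int(p[0])-30,int(p[1])-30
    ims.append(cv2.resize(k["color"][y:y+60,x:x+60,::-1],(400,400),interpolation=cv2.INTER_CUBIC))
cv2.imwrite("pics/m8.png",np.hstack(ims))
E
```

```text
t 29.9 s 149.1 F [-0.1  0.1 -0.4] M [-0.1   0.28  0.08] fin 0.0 0.797
```

View pics/m8.png

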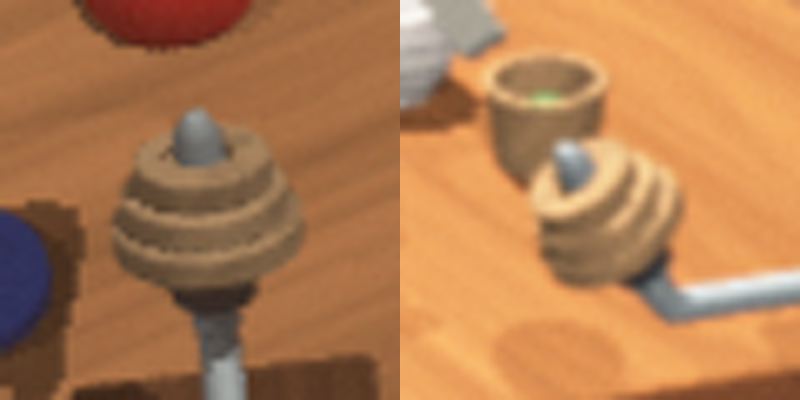

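All three rings are nested on the hook: scene crop (205,200), side crop (605,210), with the gripper clear.

```bash
python3 -c "from bench import r;print(r.close_job())"
```

```text
the job is handed in; nothing more can be done
None
```

The large, medium and small rings are nested in that order on the hook. Each was pressed home at about 10 N, nothing else was touched, and the job was handed in at about 30 s of the 72 s limit; no verdict was shown.

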